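# Get the TV remote out from behind the things on the dresser tray

### The job

The TV remote has slipped behind the blue flask, the black lantern and the amber jar on the dresser tray: move those three over onto the white serving tray, then lay the remote flat in the middle of the reddish-brown leather valet tray, along its length, and only after that put each of the three back in the middle of the coaster it stood on at the start. Keep the three upright all the time and leave the alarm clock where it stands.

Things in the scene. Friction and masses are not known exactly. Their poses are not given: they have to be found in the camera images.
- flask: Blue enamelled water flask with a steel cap, an upright cylinder 60 mm in diameter and 132 mm tall (cap, 57 mm wide, the top 16 mm), about 0.3 kg. Starts on one of the coasters. Origin: centre of its underside, z up; it looks the same from all sides.
- lantern: Small black metal candle lantern, 136 mm tall: base 62 mm in diameter, 16 mm high; clear glass with thin bars, 55 mm, up to 88 mm; black cylindrical top 60 mm in diameter from 88 to 116 mm with a narrow brass band (grip here); low pointed cap to 136 mm. About 0.26 kg. Starts on a coaster. Origin: centre of its underside, z up; alike all round.
- jar: Amber jar with a paper label and a flat wooden lid, an upright cylinder 56 mm in diameter and 112 mm tall (lid, the same width and fixed on, the top 26 mm), about 0.3 kg. Starts on one of the coasters. Origin: centre of its underside, z up; it looks the same from all sides.
- remote: Black TV remote 150 x 44 x 20 mm, about 0.11 kg, lying flat, buttons up, on the light oak dresser tray between the three coasters and the tray's back rail (top 34 mm above the table). Origin: centre of its underside, 8 mm above the table at the start; x along its length, y across, z up. Fingers fit on both its long sides once the things in front are cleared away.
- valet_tray: Reddish-brown leather valet tray, shallow and fixed to the table, 220 x 126 mm outside, 210 x 116 mm inside, walls 5 mm thick and 14 mm high, floor 5 mm above the table. The remote's place. Origin: centre of its underside, on the table; x along its length, y across.
- serving_tray: White enamel serving tray with blue edges and handles, fixed, empty at the start, the area for clearing: 300 x 180 mm outside, 290 x 170 mm inside, walls 20 mm high, floor 5 mm above the table. Origin: centre of its underside, on the table; x along its length, y across. It is left or right of the dresser tray, the valet tray on the other side.
- coaster_slate: Dark grey slate coaster, round, 88 mm in diameter, 5 mm thick, fixed. The three coasters lie about 93 mm apart in a rough row on the fixed light oak dresser tray (260 x 310 mm, base 8 mm), in any order; one thing stands centred on each. Origin: centre of its underside; top face 13 mm above the table. x points to the tray's back (square to the row, towards the remote), y along the row.
- coaster_green: Dark green glazed coaster, otherwise like the slate one. Origin: centre of its underside; top face 13 mm above the table. Axes as for the slate one.
- coaster_marble: White marble coaster, otherwise like the slate one. Origin: centre of its underside; top face 13 mm above the table. Axes as for the slate one.
- clock: White digital alarm clock, loose, 42 x 90 x 53 mm, standing behind the dresser tray's back rail; to be left alone. Origin: centre of its underside; its x axis points backwards, away from its display, y along its width.
Things that resemble listed ones, but are neither listed nor needed, are in the scene too. What is shaped like the jar but pink or turquoise is not meant.

How it is judged:
By the outcome, as a careful person would: the job done as asked, in the order asked, and still so for the second after the job is handed in, with the robot touching nothing.
It also fails if it takes over 144 s, if anything falls off the work surface, if the arm or the gripper's body presses on something with over 40 N, if the wrist force passes 120 N, or if a joint passes its speed limit or range.

### The arm

A 6-joint arm with a two-finger parallel gripper is mounted at the origin on the work surface. World frame = base frame: x ahead of the robot, y to its left, z up, the work surface at z = 0. Lengths are in m, angles in rad, forces in N, time in s.
With the tool pointing down it reaches from about 0.325 to 0.775 m from the base axis. Payload 5.5 kg.
Tool frame: the origin (TCP) lies on the centre line of the jaws, within the pads' length; the fingertips stand 19 mm ahead of it and the grasp point (between the pads) is the TCP; z points along the fingers, y is the line along which they close (so a half turn about z gives the same grasp; the last joint's range is limited). The gripper opens to 88 mm and grips with 3 to 60 N. Pads are 20 mm wide; open, the fingers measure 115 mm over their backs; the gripper's body (75 mm by 178 mm) begins 61 mm behind the grasp point.
Start: joints at [-1.188, 0.091, 1.231, -0, 1.82, -0.057], TCP at [0.255, -0.543, 0.242] pointing down, gripper open.
Joint ranges: [-2.87, 2.87], [-0.86, 2.18], [0.17, 2.46], [-1.51, 4.65], [0.06, 2.69], [-2.65, 2.65]. Speed limits (rad/s): [2.57, 2.57, 3.01, 3.14, 3.14, 3.14].

### API

Orientations are given as a rotation vector (axis times angle).
In Python, from workcell import robot gives the robot as it stands.
- The arm moves only by the tool servo_tool, never from a script. Its argument "motion" is a list of rows, each a list of 5 numbers: the opening, from 0 (shut) to 1 (fully open), then the shift along the tool's x, y, z scaled (see below), then the turn about the tool's z scaled (see below). In form: [[claw, x, y, z, spin], ...]. A call has 1 to 8 rows; each row is the pose to reach, as a shift and turn from the pose commanded when the call began, along the tool's axes at that moment; what a row does not reach only later rows make up. The controller multiplies each number of a shift by 80 mm and each number of a turn by 120 degrees. A row lasts 1/8 s, in which the tool goes at most 62.5 mm and 10.7 degrees, less where a joint would pass 70% of its speed; a pose out of reach is approached as far as the arm can. A call with a number of a shift or a turn outside -1 to 1 is refused whole. A call with a gripper value outside its range is refused whole. The fingers move at their own pace and stop on an object; the grip force is fixed at half the most. Time passes only in rows, so rows that repeat a pose let the fingers close. It gives the time, the measured TCP pose, the force, the opening and the grip force at its end, in the units of the state.
- robot.state(): the state, without advancing time (a new reading comes with each control period).
- robot.capture(name): name is "scene" or "top" or "wrist"; returns a dict with "color" (480x640x3 uint8, red, green, blue), "mtx" (3x3 intrinsics, pixels), "R" (3x3) and "t" (3): a world point X has camera coordinates R X + t. Camera axes: x right, y down, z forward; pixel columns grow to the right and rows downward; lengths in m; the calibration is good to about 2 mm. A picture is of the moment at which its call begins. There is no depth.
- robot.finish_job(): hands the job in; it is judged then, once.
Trained networks look in a picture, given as the dict that the camera call returned (one of the last four; its "shot" number tells which), for a name from the list of things; names that differ only in an ending like _2 or _b are one class to them, and where a whole thing is asked for, a point or a joint stands for the part that bears it (a point fixed in the world has none). Each returns a list of dicts, best first, with "score" (0 to 1); they miss things now and then, are a little off and sometimes report something else, mostly with a low value. They report only what shows in the picture. A call takes as long as a camera call. They do not tell look-alikes from the thing itself.
- robot.search_frame(name, picture): "uv" ([column, row] in pixels, amid what is visible of it).
- robot.silhouettes(name, picture): "mask" (480x640 bool, what is visible of it) and "uv" ([column, row] in pixels, amid what is visible of it).
The state is a dict: "time": time; "qpos": joint angles; "dq": joint speeds; "joint_efforts": joint torques, N m; "tool_pos": TCP position; "eef_rot": TCP orientation; "wrist_force": force on the tool from outside, world axes, zero at the start; "torque": the same for the moment, N m; "grip_width": opening from 0.0 (shut) to 1.0 (fully open); "finger_force": force on a finger pad.
Only numpy, scipy, OpenCV 4.12 (cv2) and the standard library are available. Lean on these libraries where they do the work, as an engineer would, in place of code of your own. Each camera call takes 0.05 s, during which the arm holds its last target. There are 200 camera calls.

## Working session

There is one attempt and no reset: what is moved stays moved. The work goes in short steps, Python scripts to look and compute and a tool call to move; the robot and the scene stay as the last step left them, time stands still between calls to the robot, and variables do not carry over. Pictures are saved under pics/ and viewed, at most 14 in all, crops included, and the job is handed in when it is done.

Besides the shell and the picture viewer there is one more tool, called by a JSON object that holds its "api" and its "payload", one argument or row to a line. servo_tool: Moves the arm, as the interface text tells. Its arguments: {"type":"object","properties":{"motion":{"type":"array","items":{"type":"array","items":{"type":"number","minimum":-1,"maximum":1}}}},"required":["motion"]}

```bash
mkdir -p pics; cat > h.py <<'E'
import numpy as np, cv2
from workcell import robot
def save(p,n): cv2.imwrite(f'pics/{n}.png',p['color'][:,:,::-1])
def proj(p,X):
    c=p['R']@np.array(X,float)+p['t']; u=p['mtx']@c; return u[:2]/u[2]
def ray(p,uv):
    d=p['R'].T@np.linalg.inv(p['mtx'])@np.array([uv[0],uv[1],1.]); return -p['R'].T@p['t'],d
def onz(p,uv,z):
    o,d=ray(p,uv); return o+d*(z-o[2])/d[2]
def tri(obs):
    A=np.zeros((3,3));b=np.zeros(3)
    for p,uv in obs:
        o,d=ray(p,uv); d=d/np.linalg.norm(d); M=np.eye(3)-np.outer(d,d); A+=M;b+=M@o
    return np.linalg.solve(A,b)
E
python3 - <<'E'
from h import *
np.set_printoptions(precision=4,suppress=True)
print(robot.state())
t=robot.capture('top');s=robot.capture('scene')
save(t,'top0');save(s,'scene0')
for p in (t,s):
    print(p['mtx'],p['R'],p['t'],-p['R'].T@p['t'])
    for n in 'flask lantern jar remote valet_tray serving_tray coaster_slate coaster_green coaster_marble clock'.split():
        print(n,[(np.round(d['uv']),round(d['score'],2)) for d in robot.search_frame(n,p)][:4])
E
```

```text
{'time': 0.0, 'qpos': array([-1.1877,  0.0918,  1.2319, -0.    ,  1.8198, -0.0567]), 'dq': array([-0.0004,  0.0016,  0.0014,  0.002 , -0.0018,  0.0003]), 'joint_efforts': array([ -0.0003, -44.6446, -40.6453,   0.0698,   0.0291,  -0.0001]), 'tool_pos': array([ 0.2554, -0.5427,  0.2405]), 'eef_rot': array([-3.0641, -0.6849,  0.0005]), 'wrist_force': array([ 0.2683, -0.2826, -0.6708]), 'torque': array([-0.0332, -0.041 , -0.0137]), 'finger_force': 0.0, 'grip_width': 0.9982171206523355}
[[605.5892   0.     305.9386]
 [  0.     605.5892 243.4877]
 [  0.       0.       1.    ]] [[-0.0083 -0.9999 -0.0098]
 [-0.9882  0.0097 -0.1526]
 [ 0.1527  0.0084 -0.9882]] [0.024  0.5382 0.9947] [0.3802 0.0104 1.0654]
flask [(array([277., 288.]), 0.79)]
lantern [(array([391., 290.]), 0.63)]
jar [(array([285., 103.]), 0.91), (array([462., 390.]), 0.8), (array([359., 136.]), 0.62), (array([329., 290.]), 0.55)]
remote [(array([354., 237.]), 0.61)]
valet_tray [(array([513., 255.]), 0.64)]
serving_tray [(array([129., 272.]), 0.97)]
coaster_slate [(array([292., 301.]), 0.74)]
coaster_green [(array([327., 304.])
[... 270 characters left out ...]
.283   0.959  -0.0132]
 [ 0.6626 -0.2054 -0.7203]
 [-0.6935  0.1951 -0.6935]] [-0.1762 -0.3302  1.6178] [ 1.3906 -0.2145  0.8818]
flask [(array([331., 189.]), 0.64), (array([339., 287.]), 0.51)]
lantern [(array([242., 240.]), 0.72), (array([233., 210.]), 0.66)]
jar [(array([170., 176.]), 0.87), (array([373., 318.]), 0.81), (array([278., 200.]), 0.74), (array([290., 311.]), 0.58)]
remote [(array([277., 257.]), 0.79)]
valet_tray [(array([127., 282.]), 0.77)]
serving_tray [(array([451., 210.]), 0.7)]
coaster_slate [(array([326., 223.]), 0.97), (array([132., 283.]), 0.66)]
coaster_green [(array([282., 231.]), 0.59)]
coaster_marble [(array([241., 240.]), 0.67)]
clock [(array([338., 285.]), 0.75)]
```

View pics/top0.png

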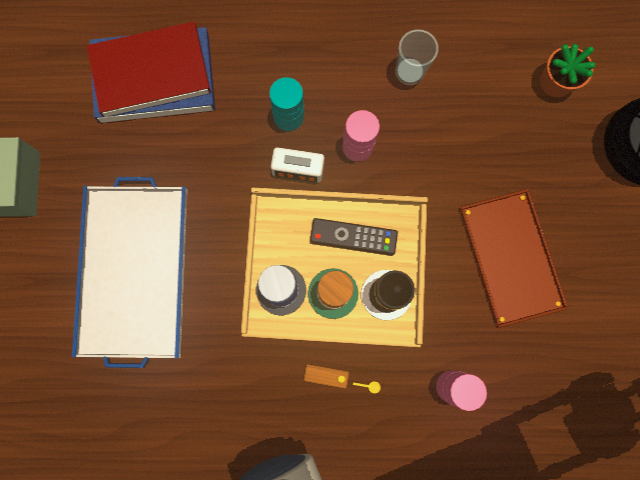

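View pics/scene0.png

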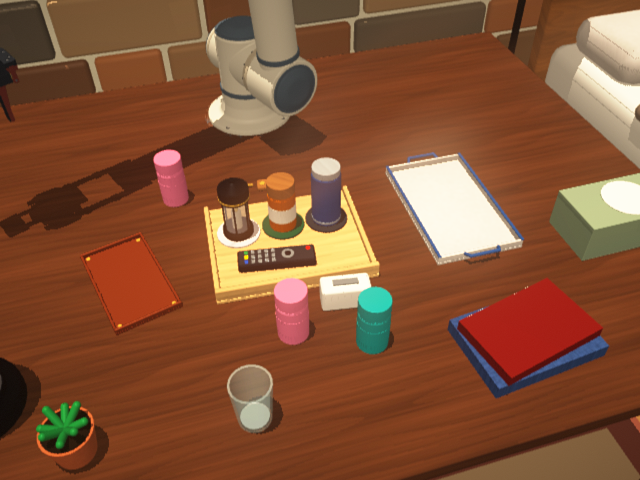

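The top view shows the flask (277,288) on slate, the amber jar (334,288) on green and the lantern (391,290) on marble. The remote is at (354,237), the clock at (297,164), the serving tray at (130,272) and the valet tray at (513,258). The jar-shaped candidates are turquoise (287,103), pink (361,135), pink (462,390) and amber (334,288). Only the amber one has a wooden lid and a paper label and stands on a coaster.

```bash
cat >> h.py <<'E'
from scipy.optimize import minimize
A=np.linspace(0,2*np.pi,48,endpoint=False)
def ring(x,y,z,r): return np.c_[x+r*np.cos(A),y+r*np.sin(A),np.full(48,z)]
def hull(p,P):
    m=np.zeros((480,640),np.uint8); q=np.array([proj(p,X) for X in P])*16
    cv2.fillConvexPoly(m,cv2.convexHull(q.round().astype(np.int32)),1,shift=4); return m>0
def best(name,p,near):
    L=robot.silhouettes(name,p); L=[d for d in L if np.hypot(*(np.array(d['uv'])-near))<45]
    return L[0]['mask'] if L else None
def iou(a,b): return (a&b).sum()/max(1,(a|b).sum())
def fit(P,obs,x0,st):
    """P(params)->3D points whose hull is the thing; obs=[(pic,mask)]"""
    f=lambda v:-sum(iou(hull(p,P(v)),m) for p,m in obs)/len(obs)
    sx=np.vstack([x0]+[np.array(x0)+np.eye(len(x0))[i]*st[i] for i in range(len(x0))])
    r=minimize(f,x0,method='Nelder-Mead',options=dict(initial_simplex=sx,xatol=2e-4,fatol=1e-4,maxiter=300))
    return r.x,-r.fun
def box(l,w):
    def P(v):
        x,y,z0,z1,a=v; c,s=np.cos(a),np.sin(a)
        return [(x+c*i*l/2-s*j*w/2,y+s*i*l/2+c*j*w/2,z) for i in(-1,1) for j in(-1,1) for z in(z0,z1)]
    return P
E
python3 - <<'E'
from h import *
np.set_printoptions(precision=4,suppress=True)
t=robot.capture('top');s=robot.capture('scene')
crop=np.hstack([cv2.resize(t['color'][225:345,230:430],(400,240),interpolation=2),cv2.resize(s['color'][150:290,195:385],(400,240),interpolation=2)])
cv2.imwrite('pics/crop0.png',crop[:,:,::-1])
for n,r,h,ut,us in [('flask',.030,.132,(277,288),(327,192)),('jar',.028,.112,(334,290),(281,205)),('lantern',.031,.136,(391,290),(235,212))]:
    mt,ms=best(n,t,ut),best(n,s,us); obs=[(p,m) for p,m in((t,mt),(s,ms)) if m is not None]
    g=onz(t,ut,h)
    P=(lambda v:np.vstack([ring(v[0],v[1],v[2],r),ring(v[0],v[1],v[3],r)])) if n!='lantern' else (lambda v:np.vstack([ring(v[0],v[1],v[2],r),ring(v[0],v[1],v[3]-.02,.03),[(v[0],v[1],v[3])]]))
    print(n,len(obs),[m.sum() for _,m in obs],*fit(P,obs,[g[0],g[1],.013,h+.013],[.01,.01,.01,.01]))
for n,l,w,h,ut,us in [('remote',.15,.044,.02,(354,237),(277,257)),('valet_tray',.22,.126,.014,(513,258),(130,282)),('serving_tray',.3,.18,.02,(130,272),(452,210))]:
    mt,ms=best(n,t,ut),best(n,s,us); obs=[(p,m) for p,m in((t,mt),(s,ms)) if m is not None]
    g=onz(t,ut,h); a={'remote':1.5,'valet_tray':.25,'serving_tray':0}[n]
    print(n,len(obs),*fit(box(l,w),obs,[g[0],g[1],.0,h,a],[.01,.01,.01,.01,.1]))
for n,ut in [('coaster_slate',(281,292)),('coaster_green',(333,294)),('coaster_marble',(387,296)),('clock',(297,164))]:
    m=best(n,t,ut)
    if m is not None:
        q=cv2.convexHull(np.argwhere(m)[:,::-1].astype(np.int32)); (c,R)=cv2.minEnclosingCircle(q); print(n,m.sum(),c,R,onz(t,c,.013))
E
```

```text
flask 2 [np.int64(1271), np.int64(1896)] [0.4621 0.0646 0.0171 0.1392] 0.9253678845869262
jar 2 [np.int64(1034), np.int64(1590)] [ 0.4544 -0.0258  0.0173  0.1236] 0.9244475711583706
lantern 2 [np.int64(1514), np.int64(1730)] [ 0.4523 -0.1184  0.0191  0.1484] 0.9378174811700823
remote 2 [ 0.5529 -0.0628  0.0128  0.0247  1.4089] 0.9365397639113677
valet_tray 2 [ 0.5154 -0.3415  0.0019  0.0122  0.2557] 0.9852953363282282
serving_tray 2 [ 0.4986  0.3282  0.0009  0.0213 -0.0189] 0.9647494807313854
coaster_slate 649 (280.4851989746094, 290.4441833496094) 25.347742080688477 [0.4606 0.0643 0.013 ]
coaster_green 869 (332.3644714355469, 293.233642578125) 25.28668975830078 [ 0.455  -0.0258  0.013 ]
coaster_marble 658 (385.4192810058594, 294.74365234375) 25.449533462524414 [ 0.4515 -0.1177  0.013 ]
clock 1444 (296.4966125488281, 164.23854064941406) 27.474197387695312 [0.6869 0.0351 0.013 ]
```

View pics/crop0.png

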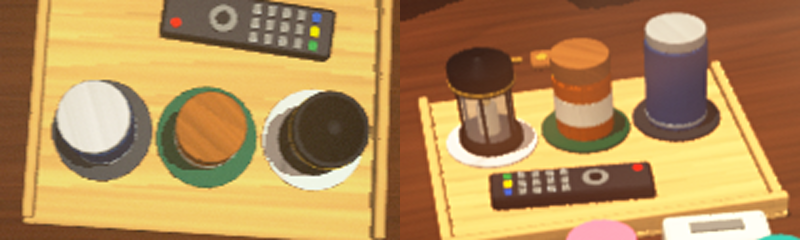

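The crop confirms the amber jar with its wooden lid on the green coaster. The flask is on slate and the lantern on marble. I start with the lantern, turning the tool so the fingers close along world x.

{"api": "servo_tool", "payload": {
  "motion": [
    [1,1,-1,0,-0.54],
    [1,1,-1,0,-0.54],
    [1,1,-1,0,-0.54],
    [1,1,-1,0,-0.54],
    [1,1,-1,0,-0.54],
    [1,1,-1,0,-0.54],
    [1,1,-1,0,-0.54],
    [1,1,-1,0,-0.54]
  ]
}}

```text
time: 3.0
tool_pos: [0.2938, -0.4365, 0.2417]
eef_rot: [2.225, 2.217, -0.0]
wrist_force: [0.3, 0.7, 0.0]
grip_width: 0.999
finger_force: 0.0
```

{"api": "servo_tool", "payload": {
  "motion": [
    [1,1,0.5,0,0],
    [1,1,0.5,0,0],
    [1,1,0.5,0,0]
  ]
}}

```text
time: 3.38
tool_pos: [0.3345, -0.3554, 0.2421]
eef_rot: [2.22, 2.221, 0.0]
wrist_force: [0.6, -1.1, 0.1]
grip_width: 1.001
finger_force: 0.0
```

{"api": "servo_tool", "payload": {
  "motion": [
    [1,1,0.5,0,0],
    [1,1,0.5,0,0],
    [1,1,0.5,0,0]
  ]
}}

```text
time: 3.75
tool_pos: [0.3741, -0.2763, 0.2418]
eef_rot: [2.22, 2.222, -0.0]
wrist_force: [-0.1, 0.5, -0.2]
grip_width: 0.999
finger_force: 0.0
```

{"api": "servo_tool", "payload": {
  "motion": [
    [1,1,0.5,0,0],
    [1,1,0.5,0,0],
    [1,1,0.5,0,0]
  ]
}}

```text
time: 4.12
tool_pos: [0.414, -0.1969, 0.2415]
eef_rot: [2.221, 2.222, -0.001]
wrist_force: [-0.2, 0.1, -0.5]
grip_width: 0.996
finger_force: 0.0
```

{"api": "servo_tool", "payload": {
  "motion": [
    [1,0.98,0.48,0,0],
    [1,0.98,0.48,0,0],
    [1,0.98,0.48,0,0],
    [1,0.98,0.48,0,0]
  ]
}}

```text
time: 4.62
tool_pos: [0.4518, -0.1199, 0.2415]
eef_rot: [2.224, 2.219, -0.002]
wrist_force: [0.0, 0.9, -0.0]
grip_width: 0.999
finger_force: 0.0
```

```bash
python3 - <<'E'
from h import *
np.set_printoptions(precision=4,suppress=True)
print(robot.state()['tool_pos'])
w=robot.capture('wrist');save(w,'w1');print(w['R'],-w['R'].T@w['t'])
for n,X in [('lantern',(.452,-.118,.149)),('jar',(.4547,-.0258,.125)),('remote',(.553,-.063,.028))]: print(n,proj(w,X),[(np.round(d['uv']),round(d['score'],2)) for d in robot.search_frame(n,w)][:3])
E
```

```text
[ 0.4518 -0.1199  0.2415]
[[ 1.     -0.0004 -0.0009]
 [-0.0001 -0.9611  0.2761]
 [-0.001  -0.2761 -0.9611]] [ 0.4522 -0.0467  0.385 ]
lantern [320.4633 242.6193] [(array([322., 231.]), 0.88)]
jar [324.2862 107.0369] [(array([165., 302.]), 0.91), (array([598., 173.]), 0.79), (array([634.,  42.]), 0.64)]
remote [421.5633 154.9118] [(array([420., 149.]), 0.72)]
```

View pics/w1.png

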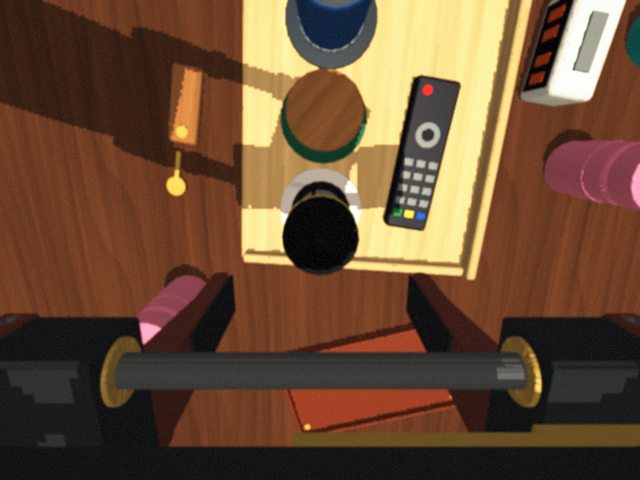

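The wrist view shows the lantern at about (321,232), with the jar (324,112) and flask (331,20) beyond it and the remote at (422,152). I refine all the positions with this third view.

```bash
python3 - <<'E'
from h import *
np.set_printoptions(precision=4,suppress=True)
w=robot.capture('wrist');t=robot.capture('top');s=robot.capture('scene')
def cyl(r): return lambda v:np.vstack([ring(v[0],v[1],v[2],r),ring(v[0],v[1],v[3],r)])
lan=lambda v:np.vstack([ring(v[0],v[1],v[2],.031),ring(v[0],v[1],v[3]-.02,.03),[(v[0],v[1],v[3])]])
for n,P,u in [('lantern',lan,[(321,232),(391,290),(235,212)]),('jar',cyl(.028),[(324,112),(334,290),(281,205)])]:
    M=[(p,best(n,p,uu)) for p,uu in zip((w,t,s),u)]; M=[(p,m) for p,m in M if m is not None]
    for i in range(len(M)+1):
        o=M if i==len(M) else [M[i]]
        f=P if i==len(M) else (lambda v:P([v[0],v[1],.013,.149 if n=='lantern' else .125]))
        g=[.453,-.118 if n=='lantern' else -.026]+([.013,.14] if i==len(M) else [])
        print(n,i,[m.sum() for _,m in o],*fit(f,o,g,[.005]*len(g)))
M=[(p,best('remote',p,uu)) for p,uu in zip((w,t,s),[(422,152),(354,237),(277,257)])]; M=[(p,m) for p,m in M if m is not None]
print(len(M),fit(box(.15,.044),M,[.553,-.063,.008,.028,1.41],[.005,.005,.005,.005,.05]))
E
```

```text
lantern 0 [np.int64(5656)] [ 0.4515 -0.12  ] 0.9788744588744589
lantern 1 [np.int64(93)] [ 0.4388 -0.0685] 0.06544686840253343
lantern 2 [np.int64(1765)] [ 0.4505 -0.117 ] 0.9009698825931598
lantern 3 [np.int64(5656), np.int64(93), np.int64(1765)] [ 0.4513 -0.1199  0.017   0.1486] 0.6440563129624216
jar 0 [np.int64(5060)] [ 0.455  -0.0286] 0.9457943925233645
jar 1 [np.int64(1097)] [ 0.454  -0.0252] 0.9328231292517006
jar 2 [np.int64(1570)] [ 0.4524 -0.0243] 0.9429429429429429
jar 3 [np.int64(5060), np.int64(1097), np.int64(1570)] [ 0.4553 -0.0268  0.02    0.1226] 0.9345836400610922
3 (array([ 0.5532, -0.0636,  0.013 ,  0.0254,  1.4108]), np.float64(0.8975348251266859))
```

{"api": "servo_tool", "payload": {
  "motion": [
    [1,0,0,0.6,0],
    [1,0,0,1,0],
    [1,0,0,1,0],
    [1,0,0,1,0]
  ]
}}

```text
time: 5.92
tool_pos: [0.4527, -0.1182, 0.1632]
eef_rot: [2.22, 2.22, 0.001]
wrist_force: [-0.4, -0.5, -0.1]
grip_width: 1.0
finger_force: 0.0
```

{"api": "servo_tool", "payload": {
  "motion": [
    [1,0,0,0.4,0],
    [1,0,0,0.57,0],
    [1,0,0,0.57,0],
    [0.5,0,0,0.57,0],
    [0.5,0,0,0.57,0],
    [0.5,0,0,0.57,0],
    [0.5,0,0,0.57,0],
    [0.5,0,0,0.57,0]
  ]
}}

```text
time: 6.92
tool_pos: [0.4524, -0.1182, 0.1166]
eef_rot: [2.221, 2.221, 0.0]
wrist_force: [-1.1, -0.7, 3.5]
grip_width: 0.679
finger_force: 30.0
```

{"api": "servo_tool", "payload": {
  "motion": [
    [0.5,0,0,-0.2,0],
    [0.5,0,0,-0.6,0],
    [0.5,0,0,-1,0],
    [0.5,0,0,-1,0]
  ]
}}

```text
time: 7.42
tool_pos: [0.4534, -0.1184, 0.1992]
eef_rot: [2.218, 2.218, 0.004]
wrist_force: [0.1, 0.9, -1.7]
grip_width: 0.679
finger_force: 30.0
```

{"api": "servo_tool", "payload": {
  "motion": [
    [0.5,0,0,-0.5,0],
    [0.5,0,0,-1,0],
    [0.5,0,0,-1,0]
  ]
}}

```text
time: 7.8
tool_pos: [0.4529, -0.1183, 0.278]
eef_rot: [2.219, 2.219, 0.003]
wrist_force: [0.6, -0.1, -2.4]
grip_width: 0.678
finger_force: 30.0
```

{"api": "servo_tool", "payload": {
  "motion": [
    [0.5,0.3,-0.05,0,0],
    [0.5,0.6,-0.1,0,0],
    [0.5,1,-0.15,0,0]
  ]
}}

```text
time: 8.18
tool_pos: [0.4396, -0.0375, 0.2727]
eef_rot: [-2.22, -2.218, 0.004]
wrist_force: [1.0, 0.4, -2.6]
grip_width: 0.68
finger_force: 30.0
```

{"api": "servo_tool", "payload": {
  "motion": [
    [0.5,0.5,-0.1,0,0],
    [0.5,1,-0.15,0,0]
  ]
}}

```text
time: 8.43
tool_pos: [0.4274, 0.043, 0.273]
eef_rot: [-2.22, -2.219, 0.004]
wrist_force: [0.6, 0.3, -2.3]
grip_width: 0.676
finger_force: 30.0
```

{"api": "servo_tool", "payload": {
  "motion": [
    [0.5,0.5,-0.1,0,0],
    [0.5,1,-0.15,0,0]
  ]
}}

```text
time: 8.68
tool_pos: [0.4153, 0.1231, 0.273]
eef_rot: [-2.22, -2.22, 0.005]
wrist_force: [-0.2, 0.5, -1.6]
grip_width: 0.678
finger_force: 30.0
```

{"api": "servo_tool", "payload": {
  "motion": [
    [0.5,0.5,-0.1,0,0],
    [0.5,1,-0.15,0,0]
  ]
}}

```text
time: 8.93
tool_pos: [0.4033, 0.203, 0.273]
eef_rot: [-2.22, -2.221, 0.005]
wrist_force: [1.1, 0.3, -1.2]
grip_width: 0.679
finger_force: 30.0
```

{"api": "servo_tool", "payload": {
  "motion": [
    [0.5,0.5,-0.1,0,0],
    [0.5,0.8,-0.15,0,0],
    [0.5,1,-0.15,0,0],
    [0.5,1,-0.15,0,0],
    [0.5,1,-0.15,0,0]
  ]
}}

```text
time: 9.55
tool_pos: [0.3924, 0.2812, 0.2754]
eef_rot: [2.222, 2.22, -0.002]
wrist_force: [0.2, 0.3, -1.5]
grip_width: 0.679
finger_force: 30.0
```

{"api": "servo_tool", "payload": {
  "motion": [
    [0.5,0,0,0.3,0],
    [0.5,0,0,0.7,0],
    [0.5,0,0,1,0]
  ]
}}

```text
time: 9.93
tool_pos: [0.3924, 0.2807, 0.1947]
eef_rot: [2.223, 2.219, -0.001]
wrist_force: [0.3, -0.7, -2.0]
grip_width: 0.677
finger_force: 30.0
```

{"api": "servo_tool", "payload": {
  "motion": [
    [0.5,0,0,0.4,0],
    [0.5,0,0,0.7,0],
    [0.5,0,0,0.9,0],
    [0.5,0,0,1,0],
    [0.5,0,0,1,0]
  ]
}}

```text
time: 10.55
tool_pos: [0.3923, 0.2817, 0.1161]
eef_rot: [2.222, 2.221, -0.0]
wrist_force: [-0.4, -0.5, -1.5]
grip_width: 0.683
finger_force: 30.0
```

{"api": "servo_tool", "payload": {
  "motion": [
    [0.5,0,0,0.03,0],
    [0.5,0,0,0.05,0],
    [0.5,0,0,0.07,0],
    [0.5,0,0,0.07,0]
  ]
}}

```text
time: 11.05
tool_pos: [0.3922, 0.2819, 0.1104]
eef_rot: [-2.221, -2.222, 0.0]
wrist_force: [0.3, 0.5, -2.5]
grip_width: 0.674
finger_force: 30.0
```

Now down 1–2 mm at a time to contact, then release.

{"api": "servo_tool", "payload": {
  "motion": [
    [0.5,0,0,0.015,0],
    [0.5,0,0,0.03,0],
    [0.5,0,0,0.03,0]
  ]
}}

```text
time: 11.42
tool_pos: [0.3923, 0.2821, 0.1087]
eef_rot: [-2.221, -2.221, -0.001]
wrist_force: [-1.4, 0.1, 2.7]
grip_width: 0.677
finger_force: 30.0
```

{"api": "servo_tool", "payload": {
  "motion": [
    [1,0,0,0,0],
    [1,0,0,0,0],
    [1,0,0,0,0],
    [1,0,0,0,0],
    [1,0,0,-0.5,0],
    [1,0,0,-1,0]
  ]
}}

```text
time: 12.18
tool_pos: [0.3919, 0.2817, 0.1884]
eef_rot: [-2.221, -2.221, 0.002]
wrist_force: [0.8, -0.6, -0.0]
grip_width: 0.996
finger_force: 0.0
```

{"api": "servo_tool", "payload": {
  "motion": [
    [1,0,0,-0.5,0],
    [1,-0.4,0.1,-0.7,0],
    [1,-1,0.2,-0.7,0]
  ]
}}

```text
time: 12.55
tool_pos: [0.4088, 0.2019, 0.2459]
eef_rot: [2.218, 2.223, 0.005]
wrist_force: [1.1, -0.4, -0.2]
grip_width: 0.996
finger_force: 0.0
```

{"api": "servo_tool", "payload": {
  "motion": [
    [1,-0.5,0.1,0,0],
    [1,-1,0.2,0,0]
  ]
}}

```text
time: 12.8
tool_pos: [0.4243, 0.1207, 0.2442]
eef_rot: [2.221, 2.221, 0.001]
wrist_force: [-0.1, 0.4, -0.5]
grip_width: 1.001
finger_force: 0.0
```

{"api": "servo_tool", "payload": {
  "motion": [
    [1,-0.5,0.1,0,0],
    [1,-1,0.2,0,0]
  ]
}}

```text
time: 13.05
tool_pos: [0.4403, 0.0406, 0.2441]
eef_rot: [2.221, 2.221, 0.001]
wrist_force: [0.5, -0.5, -0.2]
grip_width: 1.001
finger_force: 0.0
```

{"api": "servo_tool", "payload": {
  "motion": [
    [1,-0.5,0.1,0,0],
    [1,-0.85,0.2,0,0],
    [1,-0.85,0.2,0,0],
    [1,-0.85,0.2,0,0]
  ]
}}

```text
time: 13.55
tool_pos: [0.4561, -0.0255, 0.244]
eef_rot: [-2.221, -2.221, -0.0]
wrist_force: [-0.8, -0.0, -0.4]
grip_width: 1.001
finger_force: 0.0
```

```bash
cat >> h.py <<'E'
def cyl(r): return lambda v:np.vstack([ring(v[0],v[1],v[2],r),ring(v[0],v[1],v[3],r)])
lan=lambda v:np.vstack([ring(v[0],v[1],v[2],.031),ring(v[0],v[1],v[3]-.02,.03),[(v[0],v[1],v[3])]])
SH=dict(flask=(cyl(.030),.132),jar=(cyl(.028),.112),lantern=(lan,.136))
def locate(n,p,x,y,z0):
    P,h=SH[n]; m=best(n,p,proj(p,(x,y,z0+h/2)))
    return None if m is None else fit(lambda v:P([v[0],v[1],z0,z0+h]),[(p,m)],[x,y],[.005,.005])
E
python3 - <<'E'
from h import *
np.set_printoptions(precision=4,suppress=True)
print(robot.state()['tool_pos'])
w=robot.capture('wrist');save(w,'w2')
print(locate('jar',w,.4547,-.0265,.013),locate('flask',w,.462,.0645,.013))
s=robot.capture('scene');save(s,'s2');print(locate('lantern',s,.392,.282,.005))
E
```

```text
[ 0.4561 -0.0255  0.244 ]
(array([ 0.4551, -0.0276]), np.float64(0.9631698737843989)) (array([0.4617, 0.06  ]), np.float64(0.8573070843511998))
(array([0.3877, 0.2837]), np.float64(0.9315068493150684))
```

View pics/s2.png

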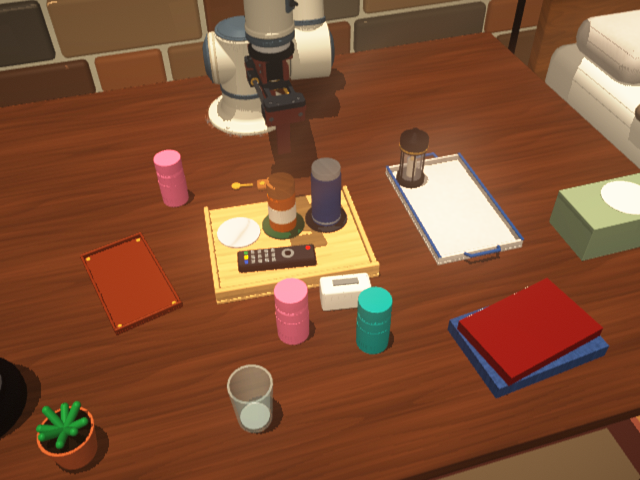

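The scene view shows the lantern upright in the serving tray at (413,158), and the marble coaster is clear at (239,232). Next is the jar.

{"api": "servo_tool", "payload": {
  "motion": [
    [1,-0.01,-0.01,0.6,0],
    [1,-0.01,-0.01,1,0],
    [1,-0.01,-0.01,1,0]
  ]
}}

```text
time: 14.18
tool_pos: [0.454, -0.0262, 0.1614]
eef_rot: [-2.218, -2.219, 0.005]
wrist_force: [-0.3, 0.7, 0.4]
grip_width: 0.997
finger_force: 0.0
```

{"api": "servo_tool", "payload": {
  "motion": [
    [1,0,0,0.5,0],
    [1,0,0,0.82,0],
    [1,0,0,0.82,0],
    [0.45,0,0,0.82,0],
    [0.45,0,0,0.82,0],
    [0.45,0,0,0.82,0],
    [0.45,0,0,0.82,0],
    [0.45,0,0,0.82,0]
  ]
}}

```text
time: 15.18
tool_pos: [0.4556, -0.0269, 0.0992]
eef_rot: [2.221, 2.221, 0.001]
wrist_force: [-2.1, -0.3, 3.7]
grip_width: 0.632
finger_force: 30.0
```

{"api": "servo_tool", "payload": {
  "motion": [
    [0.45,0,0,-0.2,0],
    [0.45,0,0,-0.6,0],
    [0.45,0,0,-1,0],
    [0.45,0,0,-1,0]
  ]
}}

```text
time: 15.68
tool_pos: [0.4566, -0.027, 0.1812]
eef_rot: [2.219, 2.219, 0.005]
wrist_force: [0.2, 0.0, -4.2]
grip_width: 0.636
finger_force: 29.9
```

{"api": "servo_tool", "payload": {
  "motion": [
    [0.45,0,0,-0.5,0],
    [0.45,0,0,-1,0],
    [0.45,0,0,-1,0]
  ]
}}

```text
time: 16.05
tool_pos: [0.4562, -0.027, 0.2601]
eef_rot: [2.219, 2.219, 0.004]
wrist_force: [0.8, 0.6, -3.1]
grip_width: 0.636
finger_force: 29.9
```

{"api": "servo_tool", "payload": {
  "motion": [
    [0.45,0.3,0.15,0,0],
    [0.45,0.6,0.3,0,0],
    [0.45,0.97,0.47,0,0]
  ]
}}

```text
time: 16.42
tool_pos: [0.4927, 0.0512, 0.2547]
eef_rot: [-2.22, -2.218, 0.006]
wrist_force: [0.3, 0.1, -4.2]
grip_width: 0.636
finger_force: 29.9
```

{"api": "servo_tool", "payload": {
  "motion": [
    [0.45,0.5,0.24,0,0],
    [0.45,0.97,0.47,0,0]
  ]
}}

```text
time: 16.68
tool_pos: [0.5304, 0.1295, 0.2545]
eef_rot: [-2.22, -2.219, 0.006]
wrist_force: [0.4, -0.4, -2.7]
grip_width: 0.637
finger_force: 29.9
```

{"api": "servo_tool", "payload": {
  "motion": [
    [0.45,0.5,0.24,0,0],
    [0.45,0.97,0.47,0,0]
  ]
}}

```text
time: 16.92
tool_pos: [0.5681, 0.2071, 0.2543]
eef_rot: [-2.22, -2.22, 0.007]
wrist_force: [-0.5, -0.3, -2.7]
grip_width: 0.634
finger_force: 29.9
```

{"api": "servo_tool", "payload": {
  "motion": [
    [0.45,0.5,0.24,0,0],
    [0.45,0.8,0.4,0,0],
    [0.45,0.97,0.47,0,0],
    [0.45,0.97,0.47,0,0],
    [0.45,0.97,0.47,0,0]
  ]
}}

```text
time: 17.55
tool_pos: [0.6056, 0.2826, 0.2581]
eef_rot: [2.222, 2.221, -0.001]
wrist_force: [-1.2, 1.1, -2.9]
grip_width: 0.632
finger_force: 29.9
```

{"api": "servo_tool", "payload": {
  "motion": [
    [0.45,0,0,0.3,0],
    [0.45,0,0,0.7,0],
    [0.45,0,0,1,0]
  ]
}}

```text
time: 17.92
tool_pos: [0.6054, 0.2821, 0.1775]
eef_rot: [2.223, 2.22, -0.001]
wrist_force: [0.1, -0.8, -2.8]
grip_width: 0.635
finger_force: 29.9
```

{"api": "servo_tool", "payload": {
  "motion": [
    [0.45,0,0,0.4,0],
    [0.45,0,0,0.7,0],
    [0.45,0,0,0.9,0],
    [0.45,0,0,1,0],
    [0.45,0,0,1,0]
  ]
}}

```text
time: 18.55
tool_pos: [0.6058, 0.2833, 0.0986]
eef_rot: [2.222, 2.221, -0.0]
wrist_force: [0.1, 0.7, -2.2]
grip_width: 0.633
finger_force: 29.9
```

{"api": "servo_tool", "payload": {
  "motion": [
    [0.45,0,0,0.03,0],
    [0.45,0,0,0.06,0],
    [0.45,0,0,0.08,0],
    [0.45,0,0,0.08,0]
  ]
}}

```text
time: 19.05
tool_pos: [0.6057, 0.2836, 0.0919]
eef_rot: [-2.221, -2.221, 0.0]
wrist_force: [0.1, -0.1, -3.5]
grip_width: 0.635
finger_force: 29.9
```

{"api": "servo_tool", "payload": {
  "motion": [
    [0.45,0,0,0.015,0],
    [0.45,0,0,0.025,0],
    [0.45,0,0,0.025,0]
  ]
}}

```text
time: 19.42
tool_pos: [0.6059, 0.2837, 0.0913]
eef_rot: [2.221, 2.221, 0.001]
wrist_force: [-2.7, -0.4, 5.0]
grip_width: 0.634
finger_force: 30.0
```

{"api": "servo_tool", "payload": {
  "motion": [
    [1,0,0,0,0],
    [1,0,0,0,0],
    [1,0,0,0,0],
    [1,0,0,0,0],
    [1,0,0,-0.5,0],
    [1,0,0,-1,0]
  ]
}}

```text
time: 20.18
tool_pos: [0.6055, 0.2834, 0.1701]
eef_rot: [-2.221, -2.221, 0.002]
wrist_force: [0.3, 0.3, 1.3]
grip_width: 0.997
finger_force: 0.0
```

{"api": "servo_tool", "payload": {
  "motion": [
    [1,0,0,-0.5,0],
    [1,-0.4,-0.3,-1,0],
    [1,-0.92,-0.6,-1,0]
  ]
}}

```text
time: 20.55
tool_pos: [0.5584, 0.21, 0.2546]
eef_rot: [2.217, 2.22, 0.01]
wrist_force: [1.1, -1.1, 0.8]
grip_width: 1.0
finger_force: 0.0
```

{"api": "servo_tool", "payload": {
  "motion": [
    [1,-0.5,-0.3,0,0],
    [1,-0.92,-0.6,0,0]
  ]
}}

```text
time: 20.8
tool_pos: [0.509, 0.135, 0.2502]
eef_rot: [2.221, 2.221, 0.001]
wrist_force: [0.5, 0.2, 0.8]
grip_width: 0.998
finger_force: 0.0
```

{"api": "servo_tool", "payload": {
  "motion": [
    [1,-0.5,-0.3,0,0],
    [1,-0.92,-0.6,0,0],
    [1,-0.92,-0.6,0,0],
    [1,-0.92,-0.6,0,0]
  ]
}}

```text
time: 21.3
tool_pos: [0.4622, 0.0631, 0.2502]
eef_rot: [2.221, 2.221, 0.001]
wrist_force: [-0.2, -0.1, 0.8]
grip_width: 1.003
finger_force: 0.0
```

```bash
python3 - <<'E'
from h import *
np.set_printoptions(precision=4,suppress=True)
print(robot.state()['tool_pos'])
w=robot.capture('wrist')
print(locate('flask',w,.462,.0645,.013))
s=robot.capture('scene');print(locate('jar',s,.606,.284,.005),locate('flask',s,.462,.0645,.013))
E
```

```text
[0.4622 0.0631 0.2502]
(array([0.4617, 0.0642]), np.float64(0.9285123283137514))
(array([0.6039, 0.2865]), np.float64(0.9370122630992196)) (array([0.46  , 0.0671]), np.float64(0.9268532155130094))
```

{"api": "servo_tool", "payload": {
  "motion": [
    [1,0.015,0,0.6,0],
    [1,0.015,0,1,0],
    [1,0.015,0,1,0]
  ]
}}

```text
time: 21.92
tool_pos: [0.4605, 0.0642, 0.1671]
eef_rot: [-2.218, -2.219, 0.007]
wrist_force: [0.3, 0.3, 0.7]
grip_width: 0.999
finger_force: 0.0
```

{"api": "servo_tool", "payload": {
  "motion": [
    [1,0,0,0.5,0],
    [1,0,0,0.9,0],
    [1,0,0,0.9,0],
    [0.5,0,0,0.9,0],
    [0.5,0,0,0.9,0],
    [0.5,0,0,0.9,0],
    [0.5,0,0,0.9,0],
    [0.5,0,0,0.9,0]
  ]
}}

```text
time: 22.92
tool_pos: [0.4623, 0.064, 0.0993]
eef_rot: [2.221, 2.221, 0.002]
wrist_force: [-1.3, -0.8, 6.7]
grip_width: 0.675
finger_force: 29.9
```

{"api": "servo_tool", "payload": {
  "motion": [
    [0.5,0,0,-0.2,0],
    [0.5,0,0,-0.6,0],
    [0.5,0,0,-1,0],
    [0.5,0,0,-1,0]
  ]
}}

```text
time: 23.42
tool_pos: [0.4629, 0.064, 0.1808]
eef_rot: [2.219, 2.219, 0.006]
wrist_force: [0.2, 0.5, -4.0]
grip_width: 0.681
finger_force: 29.9
```

{"api": "servo_tool", "payload": {
  "motion": [
    [0.5,0,0,-0.5,0],
    [0.5,0,0,-1,0],
    [0.5,0,0,-1,0]
  ]
}}

```text
time: 23.8
tool_pos: [0.4626, 0.064, 0.2597]
eef_rot: [2.22, 2.22, 0.005]
wrist_force: [0.2, -0.2, -4.2]
grip_width: 0.68
finger_force: 29.9
```

{"api": "servo_tool", "payload": {
  "motion": [
    [0.5,0.3,0.04,0,0],
    [0.5,0.6,0.08,0,0],
    [0.5,0.93,0.12,0,0]
  ]
}}

```text
time: 24.18
tool_pos: [0.4708, 0.1388, 0.2542]
eef_rot: [-2.22, -2.219, 0.006]
wrist_force: [-0.6, 0.0, -2.9]
grip_width: 0.681
finger_force: 29.9
```

{"api": "servo_tool", "payload": {
  "motion": [
    [0.5,0.5,0.06,0,0],
    [0.5,0.93,0.12,0,0]
  ]
}}

```text
time: 24.42
tool_pos: [0.4804, 0.2137, 0.2541]
eef_rot: [-2.22, -2.22, 0.007]
wrist_force: [0.4, -0.3, -2.8]
grip_width: 0.684
finger_force: 29.9
```

{"api": "servo_tool", "payload": {
  "motion": [
    [0.5,0.5,0.06,0,0],
    [0.5,0.93,0.12,0,0]
  ]
}}

```text
time: 24.68
tool_pos: [0.4899, 0.2882, 0.2539]
eef_rot: [-2.22, -2.221, 0.008]
wrist_force: [0.9, -0.9, -3.1]
grip_width: 0.681
finger_force: 29.9
```

{"api": "servo_tool", "payload": {
  "motion": [
    [0.5,0.5,0.06,0,0],
    [0.5,0.8,0.1,0,0],
    [0.5,0.93,0.12,0,0],
    [0.5,0.93,0.12,0,0],
    [0.5,0.93,0.12,0,0]
  ]
}}

```text
time: 25.3
tool_pos: [0.5003, 0.3606, 0.2575]
eef_rot: [2.222, 2.22, -0.001]
wrist_force: [-0.2, -0.1, -3.1]
grip_width: 0.679
finger_force: 29.9
```

{"api": "servo_tool", "payload": {
  "motion": [
    [0.5,0,0,0.3,0],
    [0.5,0,0,0.7,0],
    [0.5,0,0,1,0]
  ]
}}

```text
time: 25.68
tool_pos: [0.5002, 0.3603, 0.1769]
eef_rot: [2.223, 2.22, -0.001]
wrist_force: [-0.3, 0.4, -3.7]
grip_width: 0.68
finger_force: 29.9
```

{"api": "servo_tool", "payload": {
  "motion": [
    [0.5,0,0,0.4,0],
    [0.5,0,0,0.7,0],
    [0.5,0,0,0.9,0],
    [0.5,0,0,1,0],
    [0.5,0,0,1,0]
  ]
}}

```text
time: 26.3
tool_pos: [0.5003, 0.3613, 0.0982]
eef_rot: [2.222, 2.221, 0.0]
wrist_force: [-0.3, 0.5, -2.6]
grip_width: 0.682
finger_force: 29.9
```

{"api": "servo_tool", "payload": {
  "motion": [
    [0.5,0,0,0.03,0],
    [0.5,0,0,0.06,0],
    [0.5,0,0,0.08,0],
    [0.5,0,0,0.08,0]
  ]
}}

```text
time: 26.8
tool_pos: [0.5002, 0.3615, 0.0915]
eef_rot: [-2.221, -2.221, 0.0]
wrist_force: [0.5, -0.8, -3.6]
grip_width: 0.678
finger_force: 29.9
```

{"api": "servo_tool", "payload": {
  "motion": [
    [0.5,0,0,0.015,0],
    [0.5,0,0,0.025,0],
    [0.5,0,0,0.025,0]
  ]
}}

```text
time: 27.18
tool_pos: [0.5002, 0.3617, 0.0914]
eef_rot: [2.221, 2.222, 0.002]
wrist_force: [-4.8, -2.0, 5.4]
grip_width: 0.68
finger_force: 29.9
```

{"api": "servo_tool", "payload": {
  "motion": [
    [1,0,0,0,0],
    [1,0,0,0,0],
    [1,0,0,0,0],
    [1,0,0,0,0],
    [1,0,0,-0.5,0],
    [1,0,0,-1,0]
  ]
}}

```text
time: 27.92
tool_pos: [0.4999, 0.3613, 0.1698]
eef_rot: [-2.221, -2.221, 0.003]
wrist_force: [-0.4, 0.2, -0.2]
grip_width: 1.005
finger_force: 0.0
```

{"api": "servo_tool", "payload": {
  "motion": [
    [1,0,0,-0.5,0],
    [1,-0.4,0.05,-1,0],
    [1,-1,0.1,-1,0]
  ]
}}

```text
time: 28.3
tool_pos: [0.5092, 0.282, 0.2542]
eef_rot: [2.217, 2.222, 0.011]
wrist_force: [1.4, -0.4, 0.2]
grip_width: 0.997
finger_force: 0.0
```

{"api": "servo_tool", "payload": {
  "motion": [
    [1,-0.5,0.05,0,0],
    [1,-1,0.1,0,0]
  ]
}}

```text
time: 28.55
tool_pos: [0.5163, 0.2002, 0.2498]
eef_rot: [2.221, 2.221, 0.001]
wrist_force: [0.7, -0.1, 0.8]
grip_width: 0.999
finger_force: 0.0
```

{"api": "servo_tool", "payload": {
  "motion": [
    [1,-0.5,0.05,0,0],
    [1,-1,0.1,0,0]
  ]
}}

```text
time: 28.8
tool_pos: [0.5242, 0.1202, 0.2497]
eef_rot: [2.221, 2.221, 0.0]
wrist_force: [-0.1, -0.3, 0.4]
grip_width: 1.005
finger_force: 0.0
```

{"api": "servo_tool", "payload": {
  "motion": [
    [1,-0.5,0.05,0,0],
    [1,-1,0.1,0,0]
  ]
}}

```text
time: 29.05
tool_pos: [0.5322, 0.0402, 0.2497]
eef_rot: [2.221, 2.221, 0.0]
wrist_force: [-0.0, -1.0, -0.9]
grip_width: 0.999
finger_force: 0.0
```

{"api": "servo_tool", "payload": {
  "motion": [
    [1,-0.5,0.05,0,0],
    [1,-1,0.1,0,0]
  ]
}}

```text
time: 29.3
tool_pos: [0.5402, -0.0398, 0.2497]
eef_rot: [2.221, 2.221, 0.0]
wrist_force: [0.0, 0.5, -0.8]
grip_width: 0.999
finger_force: 0.0
```

{"api": "servo_tool", "payload": {
  "motion": [
    [1,-0.3,0.16,0,0.077],
    [1,-0.3,0.16,0,0.077],
    [1,-0.3,0.16,0,0.077],
    [1,-0.3,0.16,0,0.077]
  ]
}}

```text
time: 29.8
tool_pos: [0.5528, -0.0615, 0.2498]
eef_rot: [-2.39, -2.038, -0.001]
wrist_force: [-0.0, -0.8, 0.2]
grip_width: 0.996
finger_force: 0.0
```

```bash
python3 - <<'E'
from h import *
np.set_printoptions(precision=4,suppress=True)
S=robot.state();print(S['tool_pos'],S['eef_rot'])
w=robot.capture('wrist');t=robot.capture('top');s=robot.capture('scene')
save(t,'t3')
M=[(p,best('remote',p,proj(p,(.553,-.063,.02)))) for p in(w,t,s)]
for o in ([M[0]],[M[2]],[x for x in M if x[1] is not None]):
    if o[0][1] is None: continue
    print([m.sum() for _,m in o],*fit(lambda v:box(.15,.044)([v[0],v[1],.008,.028,v[2]]),o,[.553,-.063,1.41],[.005,.005,.05]))
M=[x for x in M if x[1] is not None]
print(*fit(box(.15,.044),M,[.553,-.063,.008,.028,1.41],[.005,.005,.005,.005,.05]))
print('flask',locate('flask',s,.5,.362,.005),locate('flask',t,.5,.362,.005),'jar',locate('jar',t,.606,.284,.005),'lan',locate('lantern',t,.392,.282,.005))
m=best('valet_tray',t,proj(t,(.515,-.3415,.01)));
for p in(t,s):
    m=best('valet_tray',p,proj(p,(.515,-.3415,.01)))
    if m is not None: print(m.sum(),*fit(lambda v:box(.22,.126)([v[0],v[1],0,.014,v[2]]),[(p,m)],[.515,-.3415,.256],[.005,.005,.05]))
E
```

```text
[ 0.5528 -0.0615  0.2498] [-2.3905 -2.0384 -0.0005]
[np.int64(5534)] [ 0.5537 -0.066   1.4155] 0.951676698194325
[np.int64(1724)] [ 0.5509 -0.0629  1.4412] 0.8946002076843198
[np.int64(5534), np.int64(398), np.int64(1724)] [ 0.5531 -0.0644  1.4125] 0.6668999905140343
[ 0.5534 -0.0639  0.0124  0.0257  1.4109] 0.6953458574989008
flask (array([0.4947, 0.367 ]), np.float64(0.7377293009419931)) (array([0.499 , 0.3594]), np.float64(0.8732718894009217)) jar (array([0.6056, 0.2852]), np.float64(0.908373786407767)) lan (array([0.3928, 0.2828]), np.float64(0.9508456659619451))
9366 [ 0.5165 -0.3416  0.2627] 0.9811221814368117
6036 [ 0.5162 -0.3412  0.2518] 0.967928159076331
```

View pics/t3.png

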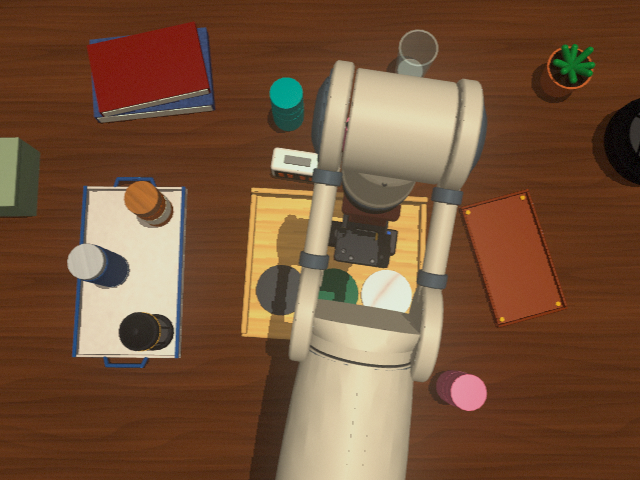

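The top view shows the three standing upright on the serving tray: jar (142,197), flask (88,262) and lantern (140,332). The three coasters are empty. Now I go down on the remote with a reduced opening.

{"api": "servo_tool", "payload": {
  "motion": [
    [0.75,-0.03,0,0.5,0],
    [0.75,-0.03,0,1,0],
    [0.75,-0.03,0,1,0],
    [0.75,-0.03,0,1,0]
  ]
}}

```text
time: 30.95
tool_pos: [0.5531, -0.0649, 0.1714]
eef_rot: [2.392, 2.034, 0.002]
wrist_force: [-0.3, -0.1, 1.8]
grip_width: 0.752
finger_force: 0.0
```

{"api": "servo_tool", "payload": {
  "motion": [
    [0.75,0,0,0.5,0],
    [0.75,0,0,0.9,0],
    [0.75,0,0,0.9,0],
    [0.75,0,0,0.9,0]
  ]
}}

```text
time: 31.45
tool_pos: [0.5539, -0.0651, 0.1007]
eef_rot: [2.391, 2.033, 0.004]
wrist_force: [0.3, 0.6, 0.8]
grip_width: 0.753
finger_force: 0.0
```

{"api": "servo_tool", "payload": {
  "motion": [
    [0.75,0,0,0.3,0],
    [0.75,0,0,0.6,0],
    [0.75,0,0,0.8,0],
    [0.75,0,0,0.8,0],
    [0.75,0,0,0.8,0]
  ]
}}

```text
time: 32.08
tool_pos: [0.5535, -0.065, 0.0352]
eef_rot: [2.392, 2.034, 0.002]
wrist_force: [-0.3, -0.1, -0.3]
grip_width: 0.75
finger_force: 0.0
```

{"api": "servo_tool", "payload": {
  "motion": [
    [0.3,0,0,0.02,0],
    [0.3,0,0,0.02,0],
    [0.3,0,0,0.02,0],
    [0.3,0,0,0.02,0],
    [0.3,0,0,0.02,0]
  ]
}}

```text
time: 32.7
tool_pos: [0.5528, -0.0649, 0.0324]
eef_rot: [2.393, 2.035, 0.001]
wrist_force: [-0.7, 0.2, 1.5]
grip_width: 0.506
finger_force: 30.0
```

{"api": "servo_tool", "payload": {
  "motion": [
    [0.3,0,0,-0.2,0],
    [0.3,0,0,-0.5,0],
    [0.3,0,0,-1,0],
    [0.3,0,0,-1,0],
    [0.3,0,0,-1,0]
  ]
}}

```text
time: 33.33
tool_pos: [0.5524, -0.0648, 0.1116]
eef_rot: [-2.393, -2.035, 0.0]
wrist_force: [-0.1, 0.4, -1.3]
grip_width: 0.496
finger_force: 30.0
```

{"api": "servo_tool", "payload": {
  "motion": [
    [0.3,-0.3,0.01,0,0],
    [0.3,-0.6,0.02,0,0],
    [0.3,-0.87,0.03,0,0]
  ]
}}

```text
time: 33.7
tool_pos: [0.5427, -0.1344, 0.1098]
eef_rot: [-2.391, -2.033, 0.003]
wrist_force: [-0.5, 0.3, -0.8]
grip_width: 0.498
finger_force: 30.0
```

{"api": "servo_tool", "payload": {
  "motion": [
    [0.3,-0.45,0.01,0,0],
    [0.3,-0.87,0.03,0,0]
  ]
}}

```text
time: 33.95
tool_pos: [0.5339, -0.2035, 0.1098]
eef_rot: [-2.39, -2.034, 0.002]
wrist_force: [0.0, -0.2, -1.3]
grip_width: 0.499
finger_force: 30.0
```

{"api": "servo_tool", "payload": {
  "motion": [
    [0.3,-0.45,0.01,0,0],
    [0.3,-0.87,0.03,0,0]
  ]
}}

```text
time: 34.2
tool_pos: [0.525, -0.2728, 0.1098]
eef_rot: [-2.391, -2.033, 0.002]
wrist_force: [-0.7, 1.2, -0.6]
grip_width: 0.503
finger_force: 30.0
```

{"api": "servo_tool", "payload": {
  "motion": [
    [0.3,-0.3,0.01,0,0.08],
    [0.3,-0.6,0.02,0,0.16],
    [0.3,-0.87,0.02,0,0.24],
    [0.3,-0.87,0.02,0,0.32],
    [0.3,-0.87,0.02,0,0.4],
    [0.3,-0.87,0.02,0,0.48],
    [0.3,-0.87,0.02,0,0.55],
    [0.3,-0.87,0.02,0,0.55]
  ]
}}

```text
time: 35.2
tool_pos: [0.5158, -0.3405, 0.1099]
eef_rot: [-3.113, -0.405, 0.004]
wrist_force: [-0.8, 0.2, 0.1]
grip_width: 0.502
finger_force: 30.0
```

```bash
python3 - <<'E'
from h import *
np.set_printoptions(precision=4,suppress=True)
S=robot.state();print(S['tool_pos'],S['eef_rot'],S['grip_width'])
r=S['eef_rot'];a=2*np.arctan2(r[1],r[0]);print('toolx deg',np.degrees(a))
w=robot.capture('wrist');save(w,'w4')
z=S['tool_pos'][2]-.0244;m=best('remote',w,proj(w,[*S['tool_pos'][:2],z]))
t=robot.capture('top');m2=best('remote',t,proj(t,[*S['tool_pos'][:2],z]))
for p,q in((w,m),(t,m2)):
    if q is not None: print(q.sum(),*fit(lambda v:box(.15,.044)([v[0],v[1],z,z+.02,v[2]]),[(p,q)],[*S['tool_pos'][:2],.257],[.005,.005,.05]))
E
```

```text
[ 0.5158 -0.3405  0.1099] [-3.1129 -0.4053  0.0039] 0.5016117780792699
toolx deg -345.16382778599666
24079 [ 0.5177 -0.3427  0.2625] 0.8389603149716037
794 [ 0.5186 -0.3399  0.2562] 0.256957928802589
```

View pics/w4.png

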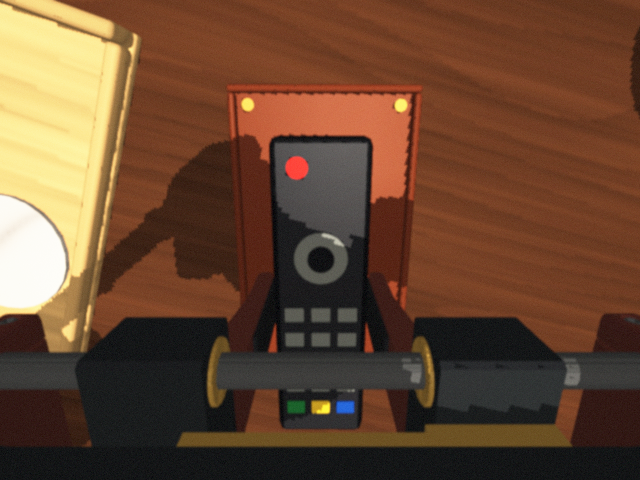

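The wrist view shows the remote held square over the valet tray and lined up with its walls (remote centre near (320,285)). Lowering.

{"api": "servo_tool", "payload": {
  "motion": [
    [0.3,0,0,0.3,0],
    [0.3,0,0,0.6,0],
    [0.3,0,0,0.8,0],
    [0.3,0,0,0.9,0],
    [0.3,0,0,0.96,0],
    [0.3,0,0,0.96,0],
    [0.3,0,0,0.96,0]
  ]
}}

```text
time: 36.28
tool_pos: [0.517, -0.3413, 0.0362]
eef_rot: [3.115, 0.403, 0.002]
wrist_force: [0.6, 0.3, -0.7]
grip_width: 0.496
finger_force: 30.0
```

{"api": "servo_tool", "payload": {
  "motion": [
    [0.3,0,0,0.01,0],
    [0.3,0,0,0.02,0],
    [0.3,0,0,0.03,0],
    [0.3,0,0,0.03,0]
  ]
}}

```text
time: 36.78
tool_pos: [0.5165, -0.341, 0.0327]
eef_rot: [-3.115, -0.404, 0.0]
wrist_force: [-0.3, 0.4, -1.1]
grip_width: 0.503
finger_force: 30.0
```

{"api": "servo_tool", "payload": {
  "motion": [
    [0.3,0,0,0.015,0],
    [0.3,0,0,0.03,0],
    [0.3,0,0,0.04,0],
    [0.3,0,0,0.04,0]
  ]
}}

```text
time: 37.28
tool_pos: [0.5166, -0.341, 0.0296]
eef_rot: [-3.116, -0.404, 0.0]
wrist_force: [0.1, 0.5, -0.4]
grip_width: 0.498
finger_force: 30.0
```

{"api": "servo_tool", "payload": {
  "motion": [
    [0.3,0,0,0.01,0],
    [0.3,0,0,0.02,0],
    [0.3,0,0,0.02,0]
  ]
}}

```text
time: 37.65
tool_pos: [0.5166, -0.3411, 0.0294]
eef_rot: [3.115, 0.403, 0.001]
wrist_force: [-2.6, 1.8, 6.6]
grip_width: 0.499
finger_force: 30.0
```

{"api": "servo_tool", "payload": {
  "motion": [
    [0.72,0,0,0,0],
    [0.72,0,0,0,0],
    [0.72,0,0,0,0],
    [0.72,0,0,0,0],
    [0.72,0,0,-0.5,0],
    [0.72,0,0,-1,0]
  ]
}}

```text
time: 38.4
tool_pos: [0.5162, -0.3408, 0.1082]
eef_rot: [-3.114, -0.403, 0.002]
wrist_force: [-0.1, -0.7, 0.4]
grip_width: 0.717
finger_force: 0.0
```

{"api": "servo_tool", "payload": {
  "motion": [
    [1,0,0,-0.5,0],
    [1,0,0,-1,0],
    [1,0,0,-1,0]
  ]
}}

```text
time: 38.78
tool_pos: [0.5179, -0.342, 0.1928]
eef_rot: [3.11, 0.403, 0.009]
wrist_force: [0.9, -0.1, 1.4]
grip_width: 0.991
finger_force: 0.0
```

{"api": "servo_tool", "payload": {
  "motion": [
    [1,0,0,-0.5,-0.08],
    [1,0,0,-0.8,-0.16],
    [1,0,0,-0.8,-0.24],
    [1,0,0,-0.8,-0.32],
    [1,0,0,-0.8,-0.4],
    [1,0,0,-0.8,-0.48],
    [1,0,0,-0.8,-0.56],
    [1,0,0,-0.8,-0.63]
  ]
}}

```text
time: 39.78
tool_pos: [0.5164, -0.3409, 0.25]
eef_rot: [-2.207, -2.232, 0.001]
wrist_force: [-0.2, -0.5, 0.3]
grip_width: 1.001
finger_force: 0.0
```

```bash
python3 - <<'E'
from h import *
np.set_printoptions(precision=4,suppress=True)
S=robot.state();r=S['eef_rot'];print(S['tool_pos'],S['eef_rot'],np.degrees(2*np.arctan2(r[1],r[0])))
t=robot.capture('top');s=robot.capture('scene');save(s,'s5')
for p in(t,s):
    m=best('remote',p,proj(p,(.5165,-.341,.015)))
    if m is not None: print('remote',m.sum(),*fit(lambda v:box(.15,.044)([v[0],v[1],.005,.025,v[2]]),[(p,m)],[.5165,-.341,.257],[.005,.005,.05]))
for n,x,y in [('flask',.5,.362),('jar',.606,.284),('lantern',.392,.282)]: print(n,locate(n,t,x,y,.005))
for n,x,y in [('coaster_slate',.461,.0645),('coaster_green',.4547,-.0262),('coaster_marble',.452,-.118)]:
    for p in(t,s):
        m=best(n,p,proj(p,(x,y,.013)))
        if m is not None: print(n,m.sum(),*fit(lambda v:np.vstack([ring(v[0],v[1],.008,.044),ring(v[0],v[1],.013,.044)]),[(p,m)],[x,y],[.005,.005]))
E
```

```text
[ 0.5164 -0.3409  0.25  ] [-2.207  -2.2322  0.0006] -269.351280752645
remote 2203 [ 0.519  -0.3397  0.2957] 0.8408396946564886
remote 1526 [ 0.5159 -0.3404  0.2411] 0.9114832535885168
flask (array([0.4995, 0.3596]), np.float64(0.9259770114942528))
jar (array([0.6056, 0.2852]), np.float64(0.9320388349514563))
lantern (array([0.3918, 0.2812]), np.float64(0.9276980329611909))
coaster_slate 1985 [0.4623 0.0641] 0.9520383693045563
coaster_slate 1014 [0.4612 0.0647] 0.9584120982986768
coaster_green 1964 [ 0.4555 -0.0254] 0.9415148609779482
coaster_green 953 [ 0.454  -0.0243] 0.8799630655586335
coaster_marble 1963 [ 0.4514 -0.1188] 0.9352072415435921
```

View pics/s5.png

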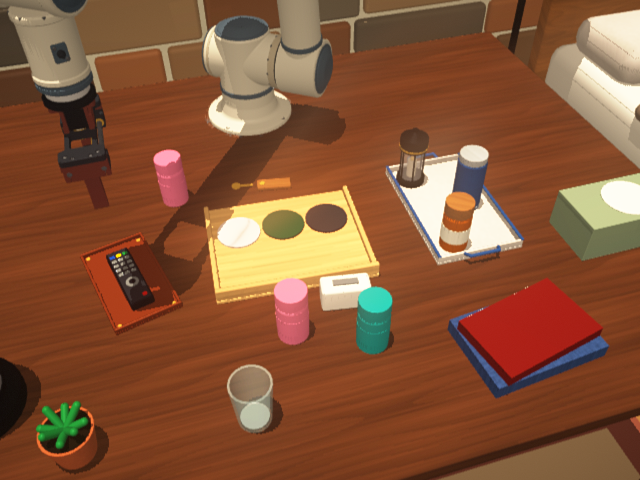

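The scene view shows the remote flat and lengthwise in the valet tray (130,278), the coasters empty and the three standing on the serving tray. Next I put them back, lantern first.

{"api": "servo_tool", "payload": {
  "motion": [
    [1,0.4,-0.1,0,0.005],
    [1,0.97,-0.2,0,0.005],
    [1,0.97,-0.2,0,0.005]
  ]
}}

```text
time: 40.8
tool_pos: [0.5001, -0.2614, 0.2529]
eef_rot: [2.223, 2.219, 0.001]
wrist_force: [-0.1, -0.1, 0.4]
grip_width: 1.0
finger_force: 0.0
```

{"api": "servo_tool", "payload": {
  "motion": [
    [1,0.5,-0.1,0,0],
    [1,0.97,-0.2,0,0]
  ]
}}

```text
time: 41.05
tool_pos: [0.4843, -0.1858, 0.2519]
eef_rot: [2.227, 2.215, -0.0]
wrist_force: [-0.1, -0.4, 0.1]
grip_width: 1.002
finger_force: 0.0
```

{"api": "servo_tool", "payload": {
  "motion": [
    [1,0.5,-0.1,0,0],
    [1,0.97,-0.2,0,0]
  ]
}}

```text
time: 41.3
tool_pos: [0.4687, -0.1077, 0.2522]
eef_rot: [2.227, 2.215, 0.0]
wrist_force: [0.4, -0.9, -0.2]
grip_width: 1.001
finger_force: 0.0
```

{"api": "servo_tool", "payload": {
  "motion": [
    [1,0.5,-0.1,0,0],
    [1,0.97,-0.2,0,0]
  ]
}}

```text
time: 41.55
tool_pos: [0.4531, -0.03, 0.2523]
eef_rot: [2.226, 2.215, 0.0]
wrist_force: [-0.2, -0.0, 0.4]
grip_width: 1.0
finger_force: 0.0
```

{"api": "servo_tool", "payload": {
  "motion": [
    [1,0.5,-0.1,0,0],
    [1,0.97,-0.2,0,0]
  ]
}}

```text
time: 41.8
tool_pos: [0.4375, 0.0478, 0.2523]
eef_rot: [2.226, 2.215, 0.001]
wrist_force: [0.5, -0.3, 0.7]
grip_width: 1.003
finger_force: 0.0
```

{"api": "servo_tool", "payload": {
  "motion": [
    [1,0.5,-0.1,0,0],
    [1,0.97,-0.2,0,0]
  ]
}}

```text
time: 42.05
tool_pos: [0.422, 0.1256, 0.2523]
eef_rot: [2.226, 2.215, 0.001]
wrist_force: [0.4, 0.1, 0.4]
grip_width: 1.0
finger_force: 0.0
```

{"api": "servo_tool", "payload": {
  "motion": [
    [1,0.5,-0.1,0,0],
    [1,0.97,-0.2,0,0]
  ]
}}

```text
time: 42.3
tool_pos: [0.4064, 0.2034, 0.2523]
eef_rot: [2.226, 2.216, 0.001]
wrist_force: [0.5, 0.0, -0.1]
grip_width: 1.0
finger_force: 0.0
```

{"api": "servo_tool", "payload": {
  "motion": [
    [1,0.5,-0.07,0,0],
    [1,1,-0.14,0,0],
    [1,1,-0.14,0,0],
    [1,1,-0.14,0,0],
    [1,1,-0.14,0,0]
  ]
}}

```text
time: 42.92
tool_pos: [0.3957, 0.2815, 0.2522]
eef_rot: [2.228, 2.215, 0.0]
wrist_force: [0.6, 1.2, 0.5]
grip_width: 0.998
finger_force: 0.0
```

{"api": "servo_tool", "payload": {
  "motion": [
    [1,0,-0.04,0.3,0],
    [1,0,-0.04,0.8,0],
    [1,0,-0.04,1,0],
    [1,0,-0.04,1,0]
  ]
}}

```text
time: 43.42
tool_pos: [0.3918, 0.2818, 0.1713]
eef_rot: [-2.227, -2.215, 0.003]
wrist_force: [0.0, 0.2, 0.1]
grip_width: 1.002
finger_force: 0.0
```

{"api": "servo_tool", "payload": {
  "motion": [
    [1,0,0,0.4,0],
    [1,0,0,0.79,0],
    [1,0,0,0.79,0],
    [0.5,0,0,0.79,0],
    [0.5,0,0,0.79,0],
    [0.5,0,0,0.79,0],
    [0.5,0,0,0.79,0],
    [0.5,0,0,0.79,0]
  ]
}}

```text
time: 44.42
tool_pos: [0.3923, 0.2829, 0.11]
eef_rot: [2.226, 2.217, 0.003]
wrist_force: [-1.4, 1.1, 6.6]
grip_width: 0.68
finger_force: 30.0
```

{"api": "servo_tool", "payload": {
  "motion": [
    [0.5,0,0,-0.2,0],
    [0.5,0,0,-0.6,0],
    [0.5,0,0,-1,0],
    [0.5,0,0,-1,0]
  ]
}}

```text
time: 44.92
tool_pos: [0.393, 0.2831, 0.1919]
eef_rot: [2.225, 2.216, 0.008]
wrist_force: [-0.3, 0.1, -1.8]
grip_width: 0.681
finger_force: 30.0
```

{"api": "servo_tool", "payload": {
  "motion": [
    [0.5,0,0,-0.5,0],
    [0.5,0,0,-1,0],
    [0.5,0,0,-1,0]
  ]
}}

```text
time: 45.3
tool_pos: [0.3927, 0.2829, 0.2708]
eef_rot: [2.225, 2.216, 0.006]
wrist_force: [-0.5, -0.3, -2.2]
grip_width: 0.673
finger_force: 30.0
```

{"api": "servo_tool", "payload": {
  "motion": [
    [0.5,-0.3,0.05,0,0],
    [0.5,-0.6,0.1,0,0],
    [0.5,-1,0.15,0,0]
  ]
}}

```text
time: 45.68
tool_pos: [0.4032, 0.2018, 0.2654]
eef_rot: [-2.224, -2.217, 0.007]
wrist_force: [0.8, 0.3, -2.1]
grip_width: 0.68
finger_force: 30.0
```

{"api": "servo_tool", "payload": {
  "motion": [
    [0.5,-0.5,0.08,0,0],
    [0.5,-1,0.15,0,0]
  ]
}}

```text
time: 45.92
tool_pos: [0.4149, 0.1212, 0.2656]
eef_rot: [-2.224, -2.216, 0.006]
wrist_force: [0.7, 0.5, -2.0]
grip_width: 0.679
finger_force: 30.0
```

{"api": "servo_tool", "payload": {
  "motion": [
    [0.5,-0.5,0.08,0,0],
    [0.5,-1,0.15,0,0]
  ]
}}

```text
time: 46.18
tool_pos: [0.4265, 0.0411, 0.2656]
eef_rot: [-2.224, -2.215, 0.005]
wrist_force: [-0.0, 0.6, -1.8]
grip_width: 0.682
finger_force: 30.0
```

{"api": "servo_tool", "payload": {
  "motion": [
    [0.5,-0.5,0.08,0,0],
    [0.5,-1,0.15,0,0]
  ]
}}

```text
time: 46.42
tool_pos: [0.4382, -0.039, 0.2656]
eef_rot: [-2.224, -2.214, 0.004]
wrist_force: [-0.3, 0.8, -2.7]
grip_width: 0.678
finger_force: 30.0
```

{"api": "servo_tool", "payload": {
  "motion": [
    [0.5,-0.5,0.08,0,0],
    [0.5,-0.8,0.12,0,0],
    [0.5,-1,0.15,0,0],
    [0.5,-1,0.15,0,0],
    [0.5,-1,0.15,0,0],
    [0.5,-1,0.15,0,0]
  ]
}}

```text
time: 47.18
tool_pos: [0.4504, -0.1169, 0.2689]
eef_rot: [2.224, 2.218, 0.001]
wrist_force: [-0.2, 0.6, -1.8]
grip_width: 0.678
finger_force: 30.0
```

{"api": "servo_tool", "payload": {
  "motion": [
    [0.5,-0.01,0.02,0.3,0],
    [0.5,-0.01,0.02,0.7,0],
    [0.5,-0.01,0.02,1,0]
  ]
}}

```text
time: 47.55
tool_pos: [0.4518, -0.1177, 0.1876]
eef_rot: [-2.224, -2.218, 0.0]
wrist_force: [0.3, 0.4, -2.0]
grip_width: 0.675
finger_force: 30.0
```

{"api": "servo_tool", "payload": {
  "motion": [
    [0.5,0,0,0.4,0],
    [0.5,0,0,0.7,0],
    [0.5,0,0,0.83,0],
    [0.5,0,0,0.83,0],
    [0.5,0,0,0.83,0]
  ]
}}

```text
time: 48.18
tool_pos: [0.4525, -0.1186, 0.1239]
eef_rot: [2.224, 2.216, 0.002]
wrist_force: [0.5, -0.8, -1.9]
grip_width: 0.678
finger_force: 30.0
```

{"api": "servo_tool", "payload": {
  "motion": [
    [0.5,0,0,0.02,0],
    [0.5,0,0,0.04,0],
    [0.5,0,0,0.04,0],
    [0.5,0,0,0.04,0]
  ]
}}

```text
time: 48.68
tool_pos: [0.4519, -0.1186, 0.1193]
eef_rot: [-2.226, -2.217, -0.0]
wrist_force: [0.2, 0.5, -1.7]
grip_width: 0.679
finger_force: 30.0
```

{"api": "servo_tool", "payload": {
  "motion": [
    [0.5,0,0,0.01,0],
    [0.5,0,0,0.025,0],
    [0.5,0,0,0.025,0],
    [0.5,0,0,0.025,0]
  ]
}}

```text
time: 49.18
tool_pos: [0.452, -0.1187, 0.118]
eef_rot: [2.226, 2.216, 0.0]
wrist_force: [-3.2, 1.4, 6.2]
grip_width: 0.68
finger_force: 30.0
```

{"api": "servo_tool", "payload": {
  "motion": [
    [1,0,0,0,0],
    [1,0,0,0,0],
    [1,0,0,0,0],
    [1,0,0,0,0],
    [1,0,0,-0.5,0],
    [1,0,0,-1,0]
  ]
}}

```text
time: 49.92
tool_pos: [0.4516, -0.1184, 0.1977]
eef_rot: [-2.225, -2.216, 0.001]
wrist_force: [0.3, -0.2, 0.6]
grip_width: 1.0
finger_force: 0.0
```

{"api": "servo_tool", "payload": {
  "motion": [
    [1,0,0,-0.5,0],
    [1,0.4,0.15,-0.7,0],
    [1,1,0.38,-0.7,0]
  ]
}}

```text
time: 50.3
tool_pos: [0.4835, -0.0388, 0.2555]
eef_rot: [2.227, 2.211, 0.003]
wrist_force: [0.7, -0.6, 0.4]
grip_width: 0.999
finger_force: 0.0
```

{"api": "servo_tool", "payload": {
  "motion": [
    [1,0.5,0.19,0,0],
    [1,1,0.38,0,0]
  ]
}}

```text
time: 50.55
tool_pos: [0.5138, 0.0426, 0.2532]
eef_rot: [2.226, 2.217, 0.0]
wrist_force: [0.7, -0.8, -1.0]
grip_width: 0.999
finger_force: 0.0
```

{"api": "servo_tool", "payload": {
  "motion": [
    [1,0.5,0.19,0,0],
    [1,1,0.38,0,0]
  ]
}}

```text
time: 50.8
tool_pos: [0.5445, 0.1225, 0.2531]
eef_rot: [2.226, 2.217, 0.0]
wrist_force: [0.1, -1.2, 0.8]
grip_width: 1.005
finger_force: 0.0
```

{"api": "servo_tool", "payload": {
  "motion": [
    [1,0.5,0.19,0,0],
    [1,1,0.38,0,0]
  ]
}}

```text
time: 51.05
tool_pos: [0.5753, 0.2024, 0.253]
eef_rot: [2.226, 2.217, -0.0]
wrist_force: [-0.3, -0.3, -0.0]
grip_width: 1.001
finger_force: 0.0
```

{"api": "servo_tool", "payload": {
  "motion": [
    [1,0.5,0.19,0,0],
    [1,1,0.38,0,0],
    [1,1,0.38,0,0],
    [1,1,0.38,0,0],
    [1,1,0.38,0,0]
  ]
}}

```text
time: 51.68
tool_pos: [0.6056, 0.2796, 0.254]
eef_rot: [2.227, 2.215, 0.001]
wrist_force: [0.3, 0.2, -0.1]
grip_width: 0.999
finger_force: 0.0
```

```bash
python3 - <<'E'
from h import *
np.set_printoptions(precision=4,suppress=True)
t=robot.capture('top');s=robot.capture('scene');w=robot.capture('wrist')
print(locate('lantern',t,.452,-.118,.013),locate('lantern',s,.452,-.118,.013),'jar',locate('jar',w,.6057,.2836,.005),robot.state()['tool_pos'])
E
```

```text
None (array([ 0.4473, -0.1182]), np.float64(0.8777493606138107)) jar (array([0.6053, 0.2829]), np.float64(0.969490729875616)) [0.6056 0.2803 0.2537]
```

{"api": "servo_tool", "payload": {
  "motion": [
    [1,0.035,0,0.3,0],
    [1,0.035,0,0.8,0],
    [1,0.035,0,1,0],
    [1,0.035,0,1,0]
  ]
}}

```text
time: 52.48
tool_pos: [0.6051, 0.2833, 0.1719]
eef_rot: [-2.226, -2.216, 0.004]
wrist_force: [-0.4, 0.4, 0.1]
grip_width: 0.997
finger_force: 0.0
```

{"api": "servo_tool", "payload": {
  "motion": [
    [1,0,0,0.4,0],
    [1,0,0,1,0],
    [1,0,0,1,0],
    [0.45,0,0,1,0],
    [0.45,0,0,1,0],
    [0.45,0,0,1,0],
    [0.45,0,0,1,0],
    [0.45,0,0,1,0]
  ]
}}

```text
time: 53.48
tool_pos: [0.6059, 0.2839, 0.0948]
eef_rot: [2.226, 2.217, 0.003]
wrist_force: [-2.3, -0.6, 4.9]
grip_width: 0.635
finger_force: 30.0
```

{"api": "servo_tool", "payload": {
  "motion": [
    [0.45,0,0,-0.2,0],
    [0.45,0,0,-0.6,0],
    [0.45,0,0,-1,0],
    [0.45,0,0,-1,0]
  ]
}}

```text
time: 53.98
tool_pos: [0.6069, 0.2841, 0.1769]
eef_rot: [2.225, 2.215, 0.009]
wrist_force: [0.0, -0.5, -4.1]
grip_width: 0.636
finger_force: 29.9
```

{"api": "servo_tool", "payload": {
  "motion": [
    [0.45,0,0,-0.5,0],
    [0.45,0,0,-1,0],
    [0.45,0,0,-1,0],
    [0.45,0,0,-1,0]
  ]
}}

```text
time: 54.48
tool_pos: [0.6053, 0.2834, 0.2499]
eef_rot: [-2.225, -2.216, 0.006]
wrist_force: [0.5, -0.1, -4.4]
grip_width: 0.635
finger_force: 29.9
```

{"api": "servo_tool", "payload": {
  "motion": [
    [0.45,-0.3,-0.15,-0.1,0],
    [0.45,-0.6,-0.3,-0.1,0],
    [0.45,-0.97,-0.47,-0.1,0]
  ]
}}

```text
time: 54.85
tool_pos: [0.5666, 0.2055, 0.2572]
eef_rot: [-2.224, -2.216, 0.007]
wrist_force: [0.8, 0.6, -3.2]
grip_width: 0.633
finger_force: 29.9
```

{"api": "servo_tool", "payload": {
  "motion": [
    [0.45,-0.5,-0.24,0,0],
    [0.45,-0.97,-0.47,0,0]
  ]
}}

```text
time: 55.1
tool_pos: [0.5283, 0.1275, 0.2573]
eef_rot: [-2.224, -2.215, 0.007]
wrist_force: [-0.9, 0.1, -2.8]
grip_width: 0.636
finger_force: 29.9
```

{"api": "servo_tool", "payload": {
  "motion": [
    [0.45,-0.5,-0.24,0,0],
    [0.45,-0.97,-0.46,0,0]
  ]
}}

```text
time: 55.35
tool_pos: [0.4911, 0.05, 0.2576]
eef_rot: [-2.224, -2.215, 0.006]
wrist_force: [0.2, -0.8, -3.3]
grip_width: 0.636
finger_force: 29.9
```

{"api": "servo_tool", "payload": {
  "motion": [
    [0.45,-0.5,-0.24,0,0],
    [0.45,-0.8,-0.38,0,0],
    [0.45,-0.97,-0.46,0,0],
    [0.45,-0.97,-0.46,0,0],
    [0.45,-0.97,-0.46,0,0],
    [0.45,-0.97,-0.46,0,0]
  ]
}}

```text
time: 56.1
tool_pos: [0.4558, -0.0254, 0.2609]
eef_rot: [-2.224, -2.218, 0.0]
wrist_force: [0.4, -0.2, -3.8]
grip_width: 0.634
finger_force: 29.9
```

{"api": "servo_tool", "payload": {
  "motion": [
    [0.45,-0.013,-0.005,0.3,0],
    [0.45,-0.013,-0.005,0.7,0],
    [0.45,-0.013,-0.005,1,0]
  ]
}}

```text
time: 56.48
tool_pos: [0.4551, -0.0265, 0.1798]
eef_rot: [-2.224, -2.217, 0.001]
wrist_force: [0.2, 0.3, -2.6]
grip_width: 0.635
finger_force: 29.9
```

{"api": "servo_tool", "payload": {
  "motion": [
    [0.45,0,0,0.4,0],
    [0.45,0,0,0.7,0],
    [0.45,0,0,0.9,0],
    [0.45,0,0,0.9,0],
    [0.45,0,0,0.9,0]
  ]
}}

```text
time: 57.1
tool_pos: [0.4557, -0.0271, 0.1104]
eef_rot: [2.225, 2.216, 0.002]
wrist_force: [-0.4, 0.2, -2.5]
grip_width: 0.63
finger_force: 29.9
```

{"api": "servo_tool", "payload": {
  "motion": [
    [0.45,0,0,0.02,0],
    [0.45,0,0,0.05,0],
    [0.45,0,0,0.05,0],
    [0.45,0,0,0.05,0]
  ]
}}

```text
time: 57.6
tool_pos: [0.4551, -0.0272, 0.1053]
eef_rot: [2.226, 2.217, -0.0]
wrist_force: [-0.6, 0.9, -3.3]
grip_width: 0.63
finger_force: 29.9
```

{"api": "servo_tool", "payload": {
  "motion": [
    [0.45,0.005,0,0.01,0],
    [0.45,0.01,0,0.025,0],
    [0.45,0.01,0,0.035,0],
    [0.45,0.01,0,0.035,0]
  ]
}}

```text
time: 58.1
tool_pos: [0.4551, -0.0264, 0.1028]
eef_rot: [2.226, 2.217, 0.0]
wrist_force: [-2.2, -0.3, -1.4]
grip_width: 0.636
finger_force: 30.0
```

{"api": "servo_tool", "payload": {
  "motion": [
    [0.45,0,0,0.01,0],
    [0.45,0,0,0.01,0],
    [0.45,0,0,0.01,0]
  ]
}}

```text
time: 58.48
tool_pos: [0.4551, -0.0264, 0.1028]
eef_rot: [2.226, 2.216, 0.0]
wrist_force: [-4.0, -0.6, 5.9]
grip_width: 0.632
finger_force: 30.0
```

{"api": "servo_tool", "payload": {
  "motion": [
    [1,0,0,0,0],
    [1,0,0,0,0],
    [1,0,0,0,0],
    [1,0,0,0,0],
    [1,0,0,-0.5,0],
    [1,0,0,-1,0]
  ]
}}

```text
time: 59.22
tool_pos: [0.4547, -0.0264, 0.182]
eef_rot: [-2.225, -2.216, 0.001]
wrist_force: [0.9, -0.6, 0.5]
grip_width: 0.999
finger_force: 0.0
```

{"api": "servo_tool", "payload": {
  "motion": [
    [1,0,0,-0.5,0],
    [1,0.4,0.05,-0.9,0],
    [1,0.97,0.11,-0.9,0]
  ]
}}

```text
time: 59.6
tool_pos: [0.4654, 0.0514, 0.2572]
eef_rot: [2.226, 2.211, 0.007]
wrist_force: [-0.2, 1.2, -1.4]
grip_width: 1.001
finger_force: 0.0
```

{"api": "servo_tool", "payload": {
  "motion": [
    [1,0.5,0.05,0,0],
    [1,0.97,0.11,0,0]
  ]
}}

```text
time: 59.85
tool_pos: [0.4734, 0.1301, 0.2537]
eef_rot: [2.226, 2.217, 0.001]
wrist_force: [0.1, 0.1, -0.4]
grip_width: 1.0
finger_force: 0.0
```

{"api": "servo_tool", "payload": {
  "motion": [
    [1,0.5,0.05,0,0],
    [1,0.97,0.11,0,0]
  ]
}}

```text
time: 60.1
tool_pos: [0.4825, 0.2077, 0.2536]
eef_rot: [2.226, 2.217, 0.0]
wrist_force: [-0.2, -0.3, -0.6]
grip_width: 1.003
finger_force: 0.0
```

{"api": "servo_tool", "payload": {
  "motion": [
    [1,0.5,0.05,0,0],
    [1,0.97,0.11,0,0]
  ]
}}

```text
time: 60.35
tool_pos: [0.4917, 0.2853, 0.2535]
eef_rot: [2.226, 2.217, 0.0]
wrist_force: [0.4, -0.1, 0.9]
grip_width: 1.003
finger_force: 0.0
```

{"api": "servo_tool", "payload": {
  "motion": [
    [1,0.5,0.05,0,0],
    [1,0.97,0.11,0,0],
    [1,0.97,0.11,0,0],
    [1,0.97,0.11,0,0],
    [1,0.97,0.11,0,0],
    [1,0.97,0.11,0,0]
  ]
}}

```text
time: 61.1
tool_pos: [0.5009, 0.3605, 0.2542]
eef_rot: [2.227, 2.215, 0.001]
wrist_force: [0.5, -0.1, 0.4]
grip_width: 1.001
finger_force: 0.0
```

```bash
python3 - <<'E'
from h import *
np.set_printoptions(precision=4,suppress=True)
t=robot.capture('top');w=robot.capture('wrist')
print('lan',locate('lantern',t,.452,-.118,.013),'jar',locate('jar',t,.455,-.0262,.013),'flask',locate('flask',w,.5,.3615,.005),robot.state()['tool_pos'])
E
```

```text
lan (array([ 0.4517, -0.1197]), np.float64(0.9486850545221296)) jar (array([ 0.4545, -0.0265]), np.float64(0.9435897435897436)) flask (array([0.5008, 0.3621]), np.float64(0.9134754335260116)) [0.5008 0.3611 0.2538]
```

{"api": "servo_tool", "payload": {
  "motion": [
    [1,0.005,0,0.3,0],
    [1,0.005,0,0.8,0],
    [1,0.005,0,1,0],
    [1,0.005,0,1,0]
  ]
}}

```text
time: 61.85
tool_pos: [0.5002, 0.3615, 0.1724]
eef_rot: [-2.226, -2.216, 0.004]
wrist_force: [0.4, -0.2, 0.0]
grip_width: 1.002
finger_force: 0.0
```

{"api": "servo_tool", "payload": {
  "motion": [
    [1,0,0,0.4,0],
    [1,0,0,1,0],
    [1,0,0,1,0],
    [0.5,0,0,1,0],
    [0.5,0,0,1,0],
    [0.5,0,0,1,0],
    [0.5,0,0,1,0],
    [0.5,0,0,1,0]
  ]
}}

```text
time: 62.85
tool_pos: [0.5009, 0.3624, 0.0956]
eef_rot: [-2.226, -2.217, -0.003]
wrist_force: [-2.5, -0.0, 6.3]
grip_width: 0.68
finger_force: 29.8
```

{"api": "servo_tool", "payload": {
  "motion": [
    [0.5,0,0,-0.2,0],
    [0.5,0,0,-0.6,0],
    [0.5,0,0,-1,0],
    [0.5,0,0,-1,0]
  ]
}}

```text
time: 63.35
tool_pos: [0.502, 0.3625, 0.1773]
eef_rot: [2.225, 2.216, 0.009]
wrist_force: [0.3, -0.3, -3.4]
grip_width: 0.683
finger_force: 29.8
```

{"api": "servo_tool", "payload": {
  "motion": [
    [0.5,0,0,-0.5,0],
    [0.5,0,0,-1,0],
    [0.5,0,0,-1,0],
    [0.5,0,0,-1,0]
  ]
}}

```text
time: 63.85
tool_pos: [0.5004, 0.3615, 0.2505]
eef_rot: [-2.226, -2.216, 0.006]
wrist_force: [-0.3, -0.0, -4.2]
grip_width: 0.683
finger_force: 29.8
```

{"api": "servo_tool", "payload": {
  "motion": [
    [0.5,-0.3,-0.04,-0.1,0],
    [0.5,-0.6,-0.08,-0.1,0],
    [0.5,-0.93,-0.12,-0.1,0]
  ]
}}

```text
time: 64.22
tool_pos: [0.49, 0.2865, 0.2579]
eef_rot: [-2.225, -2.216, 0.008]
wrist_force: [0.2, 0.0, -3.4]
grip_width: 0.683
finger_force: 29.9
```

{"api": "servo_tool", "payload": {
  "motion": [
    [0.5,-0.5,-0.06,0,0],
    [0.5,-0.93,-0.12,0,0]
  ]
}}

```text
time: 64.47
tool_pos: [0.48, 0.2116, 0.2579]
eef_rot: [-2.225, -2.215, 0.007]
wrist_force: [0.4, -0.4, -2.9]
grip_width: 0.682
finger_force: 29.9
```

{"api": "servo_tool", "payload": {
  "motion": [
    [0.5,-0.5,-0.06,0,0],
    [0.5,-0.93,-0.11,0,0]
  ]
}}

```text
time: 64.72
tool_pos: [0.4708, 0.1373, 0.2581]
eef_rot: [-2.225, -2.215, 0.007]
wrist_force: [-0.1, -0.4, -2.5]
grip_width: 0.679
finger_force: 29.9
```

{"api": "servo_tool", "payload": {
  "motion": [
    [0.5,-0.5,-0.06,0,0],
    [0.5,-0.8,-0.1,0,0],
    [0.5,-0.93,-0.11,0,0],
    [0.5,-0.93,-0.11,0,0],
    [0.5,-0.93,-0.11,0,0],
    [0.5,-0.93,-0.11,0,0]
  ]
}}

```text
time: 65.47
tool_pos: [0.4627, 0.0652, 0.2614]
eef_rot: [-2.224, -2.218, 0.0]
wrist_force: [0.5, 0.5, -3.3]
grip_width: 0.679
finger_force: 29.9
```

{"api": "servo_tool", "payload": {
  "motion": [
    [0.5,-0.005,-0.007,0.3,0],
    [0.5,-0.005,-0.007,0.7,0],
    [0.5,-0.005,-0.007,1,0]
  ]
}}

```text
time: 65.85
tool_pos: [0.4619, 0.0646, 0.1802]
eef_rot: [-2.224, -2.217, 0.001]
wrist_force: [-0.3, 0.0, -1.9]
grip_width: 0.685
finger_force: 29.9
```

{"api": "servo_tool", "payload": {
  "motion": [
    [0.5,0,0,0.4,0],
    [0.5,0,0,0.7,0],
    [0.5,0,0,0.9,0],
    [0.5,0,0,0.9,0],
    [0.5,0,0,0.9,0]
  ]
}}

```text
time: 66.47
tool_pos: [0.4627, 0.0642, 0.1108]
eef_rot: [2.225, 2.216, 0.002]
wrist_force: [0.6, -0.6, -2.3]
grip_width: 0.684
finger_force: 29.9
```

{"api": "servo_tool", "payload": {
  "motion": [
    [0.5,0,0,0.02,0],
    [0.5,0,0,0.05,0],
    [0.5,0,0,0.06,0],
    [0.5,0,0,0.06,0]
  ]
}}

```text
time: 66.97
tool_pos: [0.4621, 0.0639, 0.1048]
eef_rot: [-2.226, -2.217, 0.0]
wrist_force: [0.8, -0.1, -2.8]
grip_width: 0.682
finger_force: 29.9
```

{"api": "servo_tool", "payload": {
  "motion": [
    [0.5,0,0,0.015,0],
    [0.5,0,0,0.025,0],
    [0.5,0,0,0.025,0],
    [0.5,0,0,0.025,0]
  ]
}}

```text
time: 67.47
tool_pos: [0.4622, 0.064, 0.1036]
eef_rot: [2.226, 2.217, 0.001]
wrist_force: [-4.1, -1.0, 3.9]
grip_width: 0.684
finger_force: 29.9
```

{"api": "servo_tool", "payload": {
  "motion": [
    [0.5,0,0,0.005,0],
    [0.5,0,0,0.005,0],
    [0.5,0,0,0.005,0]
  ]
}}

```text
time: 67.85
tool_pos: [0.4622, 0.064, 0.1036]
eef_rot: [2.226, 2.217, 0.001]
wrist_force: [-3.8, -0.8, 7.2]
grip_width: 0.681
finger_force: 29.9
```

Contact. Release, lift, back off to the left, and check.

{"api": "servo_tool", "payload": {
  "motion": [
    [1,0,0,0,0],
    [1,0,0,0,0],
    [1,0,0,0,0],
    [1,0,0,0,0],
    [1,0,0,-0.5,0],
    [1,0,0,-1,0]
  ]
}}

```text
time: 68.6
tool_pos: [0.4618, 0.0639, 0.1828]
eef_rot: [-2.226, -2.216, 0.002]
wrist_force: [0.8, 0.7, 1.3]
grip_width: 1.001
finger_force: 0.0
```

{"api": "servo_tool", "payload": {
  "motion": [
    [1,0,0,-0.5,0],
    [1,0.4,-0.1,-0.9,0],
    [1,1,-0.3,-0.9,0]
  ]
}}

```text
time: 68.97
tool_pos: [0.4395, 0.1444, 0.2577]
eef_rot: [2.227, 2.211, 0.008]
wrist_force: [0.7, 0.2, -0.9]
grip_width: 1.0
finger_force: 0.0
```

{"api": "servo_tool", "payload": {
  "motion": [
    [1,0.5,0,0,0],
    [1,1,0,0,0]
  ]
}}

```text
time: 69.22
tool_pos: [0.4386, 0.2254, 0.2547]
eef_rot: [2.226, 2.217, 0.001]
wrist_force: [1.3, -0.5, -1.3]
grip_width: 1.002
finger_force: 0.0
```

{"api": "servo_tool", "payload": {
  "motion": [
    [1,0.5,0,0,0],
    [1,1,0,0,0]
  ]
}}

```text
time: 69.47
tool_pos: [0.439, 0.3055, 0.2544]
eef_rot: [2.226, 2.217, 0.0]
wrist_force: [0.5, -0.2, -0.4]
grip_width: 0.998
finger_force: 0.0
```

{"api": "servo_tool", "payload": {
  "motion": [
    [1,0.5,0,0,0],
    [1,1,0,0,0],
    [1,1,0,0,0],
    [1,1,0,0,0],
    [1,1,0,0,0]
  ]
}}

```text
time: 70.1
tool_pos: [0.4398, 0.383, 0.2548]
eef_rot: [2.227, 2.215, 0.001]
wrist_force: [0.3, -0.6, 0.8]
grip_width: 1.0
finger_force: 0.0
```

```bash
python3 - <<'E'
from h import *
np.set_printoptions(precision=4,suppress=True)
t=robot.capture('top');s=robot.capture('scene')
for n,x,y in [('lantern',.452,-.1185),('jar',.455,-.0262),('flask',.462,.0643)]:
    for p in(t,s): print(n,locate(n,p,x,y,.013))
for p in(t,s):
    m=best('remote',p,proj(p,(.5165,-.341,.015)))
    if m is not None: print('remote',m.sum(),*fit(lambda v:box(.15,.044)([v[0],v[1],.005,.025,v[2]]),[(p,m)],[.5165,-.341,.257],[.005,.005,.05]))
print([np.round(d['uv']) for d in robot.search_frame('clock',t)][:1])
cv2.imwrite('pics/fin.png',np.hstack([cv2.resize(t['color'][140:360,230:580],(400,251)),cv2.resize(s['color'][140:340,70:390],(400,251))])[:,:,::-1])
E
```

```text
lantern (array([ 0.4517, -0.12  ]), np.float64(0.9600772698003863))
lantern (array([ 0.4503, -0.1188]), np.float64(0.9074733096085409))
jar None
jar (array([ 0.453 , -0.0246]), np.float64(0.9370125974805039))
flask (array([0.461 , 0.0636]), np.float64(0.8983286908077994))
flask (array([0.4595, 0.0652]), np.float64(0.9507874015748031))
remote 2389 [ 0.519  -0.34    0.2577] 0.9125286478227654
remote 1559 [ 0.5156 -0.3399  0.2528] 0.9367088607594937
[array([295., 163.])]
```

View pics/fin.png

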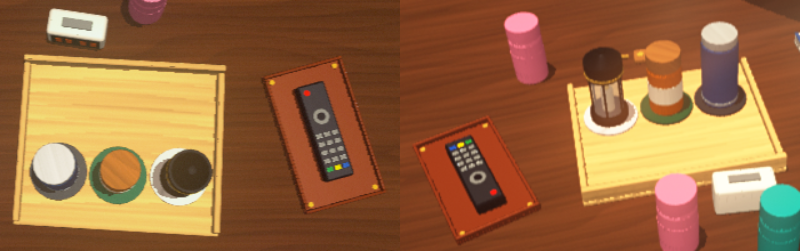

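The final crop shows all three upright and centred on their original coasters, at (58,168), (118,172) and (185,175) in the left half. The remote is flat in the middle of the valet tray at (322,132), and the clock has not moved.

```bash
python3 -c "
from workcell import robot
print(robot.finish_job())"
```

```text
the job is handed in; nothing more can be done
None
```

The job is handed in at about 70 s: in the final pictures the remote lies flat and lengthwise in the middle of the valet tray, the flask, jar and lantern stand upright on their own coasters to within about 2 mm of centre, and the clock has not moved; the judge's verdict was not shown.

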